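# Pin the jig cover, proof-pull it and stamp the docket

### The arm

A 7-joint arm with a two-finger parallel gripper is mounted at the origin on the work surface; the furniture and walls round the work are solid. World frame = base frame: x ahead of the robot, y to its left, z up, the work surface at z = 0. Lengths are in m, angles in rad, forces in N, time in s.
With the tool pointing down it reaches from about 0.35 to 0.9 m from the base axis. Payload 8.1 kg.
Tool frame: the origin (TCP) lies midway between the tips of the shut fingers; the grasp point (between the pads) lies 19 mm behind it; x points along the fingers, z is the direction in which the jaws open and shut, and the axes are right-handed (so a half turn about x gives the same grasp; the last joint's range is limited). The gripper opens to 92 mm and grips with 3 to 60 N. Pads are 19 mm wide; open, the fingers measure 130 mm over their backs; the gripper's body (75 mm by 190 mm) begins 47 mm behind the grasp point.
Start: joints at [-0.103, 0.434, 0.025, 1.573, -0.012, 1.134, -0.075], TCP at [0.625, -0, 0.227] pointing down, gripper open.
Joint ranges: [-2.62, 2.62], [-0.44, 2.09], [-1.27, 1.32], [0.08, 2.57], [-1.32, 4.46], [0.12, 2], [-2.74, 2.74]. Speed limits (rad/s): [2.22, 2.22, 3.01, 3.01, 3.14, 3.14, 3.14].

### API

Orientations are given as a rotation vector (axis times angle).
In Python, from cell import arm gives the robot as it stands. The module is installed in compiled form; this text tells all that it offers.
- The arm moves only by the tool move_arm, never from a script. Its argument "steps" is text: rows parted by semicolons, each of 5 numbers parted by spaces: the shift along the tool's x, y, z in m, then the turn about the tool's x in rad, then the closure in counts, from 0 (fully open) to 255 (shut). A call has 1 to 10 rows; each row is the pose to reach, as a shift and turn from the pose commanded when the call began, along the tool's axes at that moment; what a row does not reach only later rows make up. A row lasts 1/12 s, in which the tool goes at most 41.7 mm and 7.16 degrees, less where a joint would pass 70% of its speed; a pose out of reach is approached as far as the arm can. A call with a gripper value outside its range is refused whole. The fingers move at their own pace and stop on an object; "squeeze" is the grip in N (left out, the last holds). Time passes only in rows, so rows that repeat a pose let the fingers close. It gives the time, the measured TCP pose, the force and the opening at its end, in the units of the state.
- arm.observe(): the state, without advancing time (a new reading comes with each control period).
- arm.get_image(name): name is "scene" or "side" or "wrist"; returns a dict with "img" (384x512x3 uint8, blue, green, red), "z_map" (384x512 float32, m along the optical axis (not along the pixel's ray), 0 where there is no reading), "vfov" (degrees; the focal length in pixels is half the picture's height over the tangent of half this angle, whatever the lens; pixels are square), "cx", "cy" (the principal point, pixels), "k1" (the pictures are not rectified: a ray, as slopes to the right and down, at radius r is drawn at 1 + k1 r^2 times it, then the intrinsics apply), "extrinsics" (4x4, takes a point from camera to world coordinates). Camera axes: x right, y up, looking along -z (the intrinsics and any distortion apply to the point x, -y, -z); pixel columns grow to the right and rows downward; lengths in m; the calibration is good to about 2 mm. A picture is of the moment at which its call begins.
- arm.sign_off(): hands the job in, once; it reports no verdict.
The state is a dict: "clock": time; "joints": joint angles; "dq": joint speeds; "joint_efforts": joint torques, N m; "position": TCP position; "ee_rot": TCP orientation; "force": force on the tool from outside, world axes, zero at the start; "ft_torque": the same for the moment, N m; "width": opening from 0.0 (shut) to 1.0 (fully open).
Only numpy, scipy, OpenCV 4.12 (cv2) and the standard library are available. Lean on these libraries where they do the work, as an engineer would, in place of code of your own. Each camera call takes 0.05 s, during which the arm holds its last target.

### The job

Get the work-holding jig ready: lift the sanding block off its cover and set it down flat on the bench, then push every locating pin from the wooden rack through the jig's cover, one to a slot, sliding its tip along the slot until it drops into the hidden hole below and its handle sits down on the cover. With all the pins in, prove the jig: draw the sprung gauge's handle out to the long line on its scale, hold it there for a second and let it run back; finally press the head of the docket stamp down to its stop and let it rise. Leave the oil stone and the small offcut alone.

Things in the scene. Friction and masses are not known exactly. Their poses are not given: they have to be found in the camera images.
- jig: The jig: plywood board 147 x 270 mm, fixed to the bench; origin at the bench top under it, z up. Along its far side (+x, centre line x = +35 mm) an aluminium cover 76 x 244 mm, 8 mm thick, top 56 mm above the bench, with four slots side by side along y; on its near side (centre line x = -45 mm) the sprung gauge. The board turns with yaw.
- slot_1 (a point): Centre of slot 1 (-y end) in the cover's top face; axes as the jig's. Slot 36 mm long (jig x), 17 mm wide (y), 58 mm from the next. 20 mm below the cover's top lies a flat steel keeper with one hole, 14 mm (x) by 17 mm, 28 mm deep, in line with the slot but hidden anywhere within 9 mm of the slot's centre along jig x, differently for each slot.
- slot_2 (a point): Centre of slot 2 (second from -y) in the cover's top face; axes as the jig's. Slot 36 mm long (jig x), 17 mm wide (y), 58 mm from the next. 20 mm below the cover's top lies a flat steel keeper with one hole, 14 mm (x) by 17 mm, 28 mm deep, in line with the slot but hidden anywhere within 9 mm of the slot's centre along jig x, differently for each slot.
- slot_3 (a point): Centre of slot 3 (second from +y) in the cover's top face; axes as the jig's. Slot 36 mm long (jig x), 17 mm wide (y), 58 mm from the next. 20 mm below the cover's top lies a flat steel keeper with one hole, 14 mm (x) by 17 mm, 28 mm deep, in line with the slot but hidden anywhere within 9 mm of the slot's centre along jig x, differently for each slot.
- slot_4 (a point): Centre of slot 4 (+y end) in the cover's top face; axes as the jig's. Slot 36 mm long (jig x), 17 mm wide (y), 58 mm from the next. 20 mm below the cover's top lies a flat steel keeper with one hole, 14 mm (x) by 17 mm, 28 mm deep, in line with the slot but hidden anywhere within 9 mm of the slot's centre along jig x, differently for each slot.
- pin_1_mid (a point): Point on the axis of locating pin 1 in its handle, where it is gripped: 72 mm above the tip, 26 mm above its shoulder's underside, 22 mm below the handle's top; z along the axis, up from tip to handle. It is 26 mm above the cover's top when the pin is fully home, 52 mm with the tip on the keeper. None if the pin is absent.
- pin_1: Locating pin 1, 94 mm, about 0.09 kg, origin at its tip: steel shaft 10 mm wide, 46 mm long, tip tapered over 4 mm; above it a steel shoulder disc 28 mm wide, 5 mm thick, and a straight round wooden handle 20 mm wide, up to 48 mm above the shoulder's underside. It starts upright in the rack, its shoulder on the rack's top.
- pin_2_mid (a point): Point on the axis of locating pin 2 in its handle, where it is gripped: 72 mm above the tip, 26 mm above its shoulder's underside, 22 mm below the handle's top; z along the axis, up from tip to handle. It is 26 mm above the cover's top when the pin is fully home, 52 mm with the tip on the keeper. None if the pin is absent.
- pin_2: Locating pin 2, 94 mm, about 0.09 kg, origin at its tip: steel shaft 10 mm wide, 46 mm long, tip tapered over 4 mm; above it a steel shoulder disc 28 mm wide, 5 mm thick, and a straight round wooden handle 20 mm wide, up to 48 mm above the shoulder's underside. It starts upright in the rack, its shoulder on the rack's top.
- pin_3_mid (a point): Point on the axis of locating pin 3 in its handle, where it is gripped: 72 mm above the tip, 26 mm above its shoulder's underside, 22 mm below the handle's top; z along the axis, up from tip to handle. It is 26 mm above the cover's top when the pin is fully home, 52 mm with the tip on the keeper. None if the pin is absent.
- pin_3: Locating pin 3, 94 mm, about 0.09 kg, origin at its tip: steel shaft 10 mm wide, 46 mm long, tip tapered over 4 mm; above it a steel shoulder disc 28 mm wide, 5 mm thick, and a straight round wooden handle 20 mm wide, up to 48 mm above the shoulder's underside. It starts upright in the rack, its shoulder on the rack's top.
- pin_4_mid (a point): Point on the axis of locating pin 4 in its handle, where it is gripped: 72 mm above the tip, 26 mm above its shoulder's underside, 22 mm below the handle's top; z along the axis, up from tip to handle. It is 26 mm above the cover's top when the pin is fully home, 52 mm with the tip on the keeper. None if the pin is absent.
- pin_4: Locating pin 4, 94 mm, about 0.09 kg, origin at its tip: steel shaft 10 mm wide, 46 mm long, tip tapered over 4 mm; above it a steel shoulder disc 28 mm wide, 5 mm thick, and a straight round wooden handle 20 mm wide, up to 48 mm above the shoulder's underside. It starts upright in the rack, its shoulder on the rack's top.
- rack: Fixed wooden block 190 mm (x) x 62 mm (y) x 52 mm high, origin under its centre on the bench, with four upright 13 mm square holes on its x axis at -75, -25, 25 and 75 mm, in which the pins stand 46 mm deep.
- gauge (a joint): Travel of the sprung gauge (m): 0 at rest, 0.060 with its pointer at the long line of the scale, 0.085 at most; pulls back with about 2 N at rest and 7 N at the line (90 N/m).
- gauge_handle (a point): On the axis of the gauge's upright round handle, black, 18 mm in diameter, standing 22 to 80 mm above the bench; the point is 60 mm above the bench. It slides along the jig's +y when pulled. The channel walls beside it are 24 mm high; the slide under it 22 mm.
- gauge_line (a point): Where the gauge_handle point stands when the pointer is at the long line (60 mm along the jig's +y from rest).
- stamp (a joint): Travel of the stamp's plunger (m): 0 up, 0.024 down at its stop; springs back up, 2.6 N at the top and 9 N at the stop.
- stamp_top (a point): Centre of the top face of the stamp's round black head (42 mm in diameter, 128 mm above the bench when up); it is pressed straight down. The stand (fixed, 84 x 72 mm) has a grey arm up to 85 mm high under the head.
- block_mid (a point): Centre of the sanding block: loose pale wood block 53 mm (x) x 97 mm (y) x 28 mm, 0.075 kg, lying flat on the cover across some of the slots at the start; gripped across its 53 mm. Its centre is about 14 mm above whatever it lies on (the blue mat on the bench is 2 mm thick). The bench is free behind the jig, round x 0.67, y 0.16 m.
- oil_stone: Loose bystander: oil stone 66 x 178 x 34 mm (long side on y), origin under its centre; leave alone.
- offcut_1: Loose bystander: wood offcut 34 x 72 x 22 mm, origin under its centre; leave alone.
Things that resemble listed ones, but are neither listed nor needed, are in the scene too. Of the things like the part that bears block_mid, leave any that is green; of the rest the smaller one is meant.

How it is judged:
By the outcome, as a careful person would: the job done as asked, in the order asked, and still so for the second after the job is handed in, with the robot touching nothing.
Of pin_1, pin_2, pin_3, pin_4 only 3 to 4 are there at a start; the rules pass over those that are not, and their reading is None.
At some moment in a run one of pin_1, pin_2, pin_3, pin_4 may be knocked a few centimetres aside while the robot is not near it.
It also fails if it takes over 208 s, if anything falls off the work surface, if the arm or the gripper's body presses on something with over 40 N, if the wrist force passes 120 N, or if a joint passes its speed limit or range.

## Working session

There is one attempt and no reset: what is moved stays moved. The work goes in short steps, Python scripts to look and compute and a tool call to move; the robot and the scene stay as the last step left them, time stands still between calls to the robot, and variables do not carry over. Pictures are saved under pics/ and viewed, and the job is handed in when it is done.

Besides the shell and the picture viewer there is one more tool, called after "Call:" in YAML: its name, and indented under it one key for each argument. move_arm: Moves the arm, as the interface text tells. Its arguments: {"type":"object","properties":{"steps":{"type":"string"},"squeeze":{"type":"number"}},"required":["steps"]}

```bash
mkdir -p pics; ls; cat > h.py <<'E'
import numpy as np, cv2
from cell import arm
from scipy.spatial.transform import Rotation as R
def shot(name,fn):
    d=arm.get_image(name); cv2.imwrite('pics/'+fn+'.png',d['img']); np.save('pics/'+fn+'.npy',d,allow_pickle=True); return d
def load(fn): return np.load('pics/'+fn+'.npy',allow_pickle=True).item()
def ray(d,u,v):
    f=d['img'].shape[0]/2/np.tan(np.radians(d['vfov'])/2)
    K=np.array([[f,0,d['cx']],[0,f,d['cy']],[0,0,1.]])
    p=cv2.undistortPoints(np.array([[[u,v]]],float),K,np.array([d['k1'],0,0,0.]))[0,0]
    return np.array([p[0],-p[1],-1.])
def pz(d,u,v,z):  # intersect plane z
    E=np.array(d['extrinsics']);r=E[:3,:3]@ray(d,u,v);o=E[:3,3]
    return o+r*(z-o[2])/r[2]
def pd(d,u,v):
    z=d['z_map'][int(round(v)),int(round(u))]
    E=np.array(d['extrinsics']);return E[:3,:3]@(ray(d,u,v)*z)+E[:3,3]
def proj(d,P):
    E=np.array(d['extrinsics']);c=E[:3,:3].T@(np.array(P)-E[:3,3])
    f=d['img'].shape[0]/2/np.tan(np.radians(d['vfov'])/2)
    x,y=c[0]/-c[2],-c[1]/-c[2];s=1+d['k1']*(x*x+y*y)
    return np.array([f*x*s+d['cx'],f*y*s+d['cy']])
def crop(d,fn,u0,v0,u1,v1,k):
    cv2.imwrite('pics/'+fn+'.png',cv2.resize(d['img'][v0:v1,u0:u1],None,fx=k,fy=k,interpolation=cv2.INTER_CUBIC))
def cloud(d):
    h,w=d['z_map'].shape;f=h/2/np.tan(np.radians(d['vfov'])/2)
    K=np.array([[f,0,d['cx']],[0,f,d['cy']],[0,0,1.]])
    v,u=np.mgrid[0:h,0:w];p=cv2.undistortPoints(np.stack([u,v],-1).reshape(-1,1,2).astype(float),K,np.array([d['k1'],0,0,0.])).reshape(h,w,2)
    z=d['z_map'];C=np.stack([p[...,0]*z,-p[...,1]*z,-z],-1);E=np.array(d['extrinsics'])
    P=C@E[:3,:3].T+E[:3,3];P[z==0]=np.nan;return P
E
python3 - <<'E'
from h import *
np.set_printoptions(precision=4,suppress=True)
s=arm.observe()
for k in s: print(k,s[k])
for n in ['scene','side','wrist']:
    d=shot(n,n+'0'); print(n,d['vfov'],d['cx'],d['cy'],d['k1'],np.array(d['extrinsics']).tolist())
print(R.from_rotvec(s['ee_rot']).as_matrix())
E
```

```text
pics
clock 0.0
joints [-0.1026  0.4352  0.025   1.5741 -0.0116  1.134  -0.0751]
dq [ 0.0004  0.0008  0.0001  0.0013 -0.0006 -0.0009 -0.0011]
joint_efforts [  0.0004 -66.7854   0.9849 -31.4464  -0.0605   0.0428   0.0001]
position [ 0.6245 -0.0001  0.226 ]
ee_rot [-0.0001  1.5723 -0.0002]
force [-0.7815  0.443   0.0541]
ft_torque [ 0.0166  0.003  -0.0145]
width 1.00089051296312
scene 42.710579972604265 252.31653432168665 191.04942086045892 -0.09939506961903573 [[-0.6640694225106034, 0.5617332259378565, -0.49342434573486826, -0.4029181605585943], [-0.7475875892069328, -0.4890141957685947, 0.44941952872629076, 0.7316191736133267], [0.011162372068708874, 0.6673236839901936, 0.7446841627398533, 1.3195584735195205], [0.0, 0.0, 0.0, 1.0]]
side 55.00192258307899 260.3147354566412 195.459376596879 -0.10229563133931822 [[0.9883263785139638, 0.03506293230937664, -0.14826179653350108, 0.23814062493751645], [-0.15072821134674125, 0.3667146805157388, -0.9180421283353241, -0.9826106022521435], [0.022180528345494777, 0.9296724874234512, 0.36771876521358954, 0.49981252451402614], [0.0, 0.0, 0.0, 1.0]]
wrist 71.04320516613546 255.75077945529105 193.2660271754274 -0.012443002875946305 [[0.9999996720761463, -0.00025483437547892595, 0.0007687047800430287, 0.6255793337736341], [4.717897709883935e-05, 0.9659204768683742, 0.2588390042874411, 0.07104814650113316], [-0.0008084687637173395, -0.2588388831412523, 0.9659201721428353, 0.3848360257472467], [0.0, 0.0, 0.0, 1.0]]
[[-0.0015  0.0001  1.    ]
 [-0.0002  1.     -0.0001]
 [-1.     -0.0002 -0.0015]]
```

```bash
ls pics
```

```text
scene0.npy
scene0.png
side0.npy
side0.png
wrist0.npy
wrist0.png
```

View pics/scene0.png

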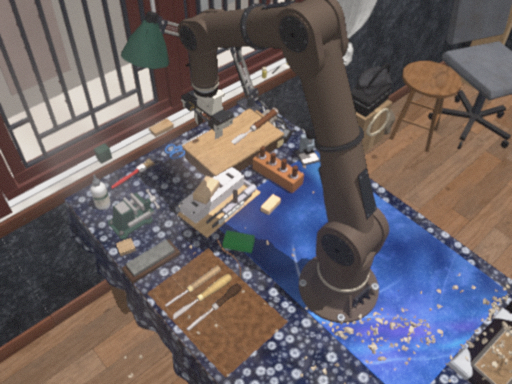

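View pics/side0.png

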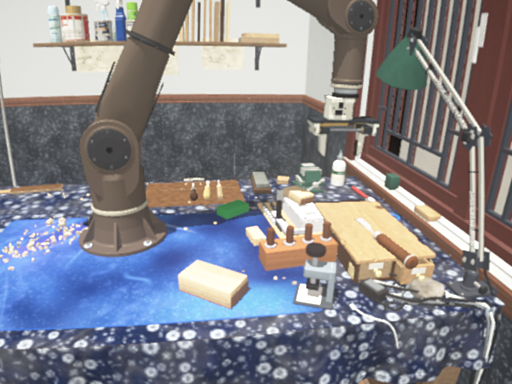

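View pics/wrist0.png

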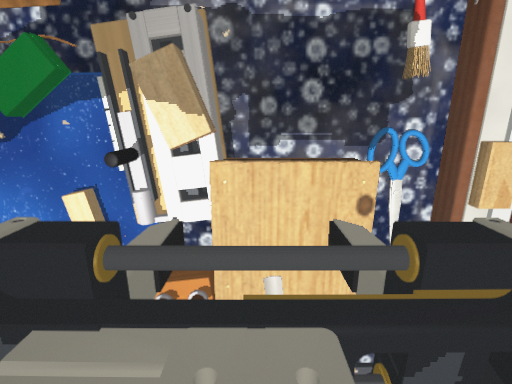

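```bash
python3 - <<'E'
from h import *
crop(load('scene0'),'c1',160,90,340,260,4)
crop(load('side0'),'c2',160,150,460,310,2.6)
crop(load('wrist0'),'c3',40,0,300,310,1.9)
E
```

```text
(no output)
```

View pics/c1.png

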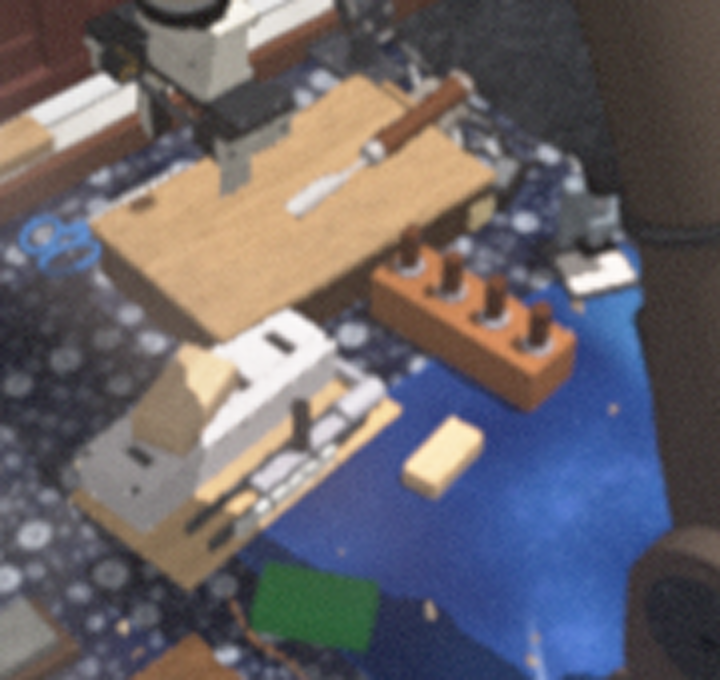

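View pics/c2.png

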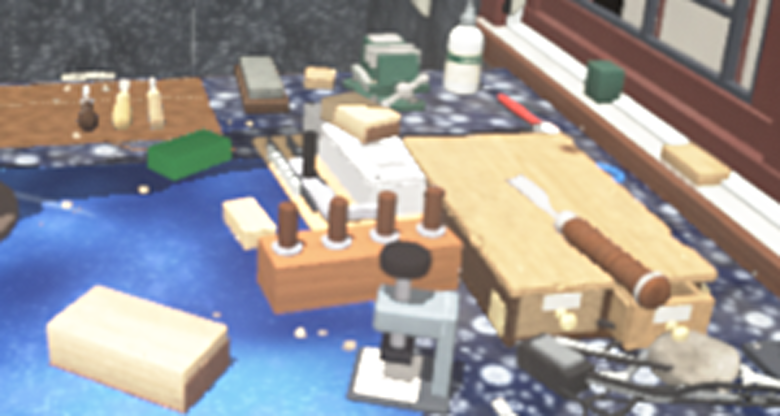

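View pics/c3.png

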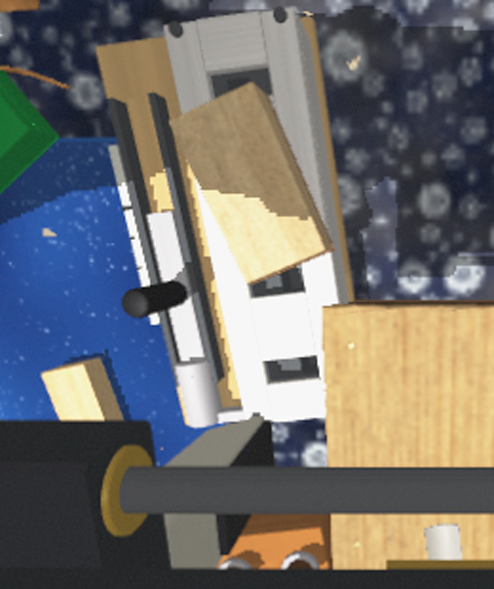

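```bash
python3 - <<'E'
from h import *
np.set_printoptions(precision=4,suppress=True)
w=load('wrist0'); s=load('scene0'); si=load('side0')
print('board top', pd(w,225,180), pd(w,370,170),'corners',pz(w,211,160,.0),)
def P(n,d,l): 
    for (u,v) in l: print(n,(u,v),pd(d,u,v))
P('scrchest',s,[(190,145),(240,130),(260,120),(215,173)])
P('scene cover',s,[(230,185),(235,178),(200,212),(240,176)])
P('wrist cover',w,[(170,210),(210,150),(195,35),(200,90),(175,90),(190,150),(190,185)])
P('green',w,[(40,80)])
P('offcut',w,[(82,205)])
P('mat',w,[(60,150),(260,90),(300,40)])
# stamp head
P('stamp side',si,[(316,248),(312,250),(318,255),(318,275)])
P('stamp scene',s,[(308,148),(312,157)])
P('rack',s,[(265,155),(278,172),(290,185)])
P('pins',s,[(263,149),(273,157),(284,163),(295,169)])
P('side rack',si,[(271,232),(290,228),(308,226),(327,222)])
P('bigblock',si,[(210,272)])
E
```

```text
board top [0.5887 0.0035 0.0717] [0.7612 0.0152 0.0693] corners [0.5611 0.0173 0.    ]
scrchest (190, 145) [0.7485 0.0008 0.072 ]
scrchest (240, 130) [ 0.6942 -0.1981  0.0677]
scrchest (260, 120) [ 0.6648 -0.2748  0.0942]
scrchest (215, 173) [0.5761 0.0197 0.0694]
scene cover (230, 185) [0.5048 0.0105 0.0586]
scene cover (235, 178) [ 0.5182 -0.0237  0.0596]
scene cover (200, 212) [0.4852 0.1583 0.0466]
scene cover (240, 176) [ 0.5176 -0.0464  0.0547]
wrist cover (170, 210) [ 0.5151 -0.0391  0.057 ]
wrist cover (210, 150) [0.5697 0.0372 0.0554]
wrist cover (195, 35) [0.5587 0.1627 0.0566]
wrist cover (200, 90) [0.5611 0.1059 0.0558]
wrist cover (175, 90) [0.541  0.1027 0.0864]
wrist cover (190, 150) [0.5378 0.0341 0.0248]
wrist cover (190, 185) [ 0.5429 -0.0062  0.0567]
green (40, 80) [0.3585 0.1211 0.0309]
offcut (82, 205) [ 0.3797 -0.0429  0.0241]
mat (60, 150) [0.347  0.0322 0.0024]
mat (260, 90) [ 0.631   0.1118 -0.    ]
mat (300, 40) [0.6823 0.1725 0.0003]
stamp side (316, 248) [ 0.4586 -0.3489  0.1258]
stamp side (312, 250) [ 0.4482 -0.3555  0.1256]
stamp side (318, 255) [ 0.4595 -0.3624  0.1171]
stamp side (318, 275) [ 0.4627 -0.3654  0.0708]
stamp scene (308, 148) [ 0.4484 -0.3201  0.0721]
stamp scene (312, 157) [ 0.4475 -0.3501  0.0071]
rack (265, 155) [ 0.5372 -0.1851  0.0564]
rack (278, 172) [ 0.4452 -0.1642  0.0519]
rack (290, 185) [ 0.38   -0.1619  0.0379]
pins (263, 149) [ 0.5314 -0.1681  0.1014]
pins (273, 157) [ 0.4835 -0.1731  0.0931]
pins (284, 163) [ 0.4303 -0.1758  0.101 ]
pins (295, 169) [ 0.3868 -0.1876  0.0966]
side rack (271, 232) [ 0.3921 -0.2041  0.0922]
side rack (290, 228) [ 0.4404 -0.1968  0.0967]
side rack (308, 226) [ 0.4869 -0.1928  0.0976]
side rack (327, 222) [ 0.5418 -0.1756  0.0975]
bigblock (210, 272) [ 0.2424 -0.2852  0.0428]
```

```bash
python3 - <<'E'
from h import *
np.set_printoptions(precision=4,suppress=True)
w=load('wrist0')
q=[pz(w,40+a/1.9,b/1.9,.084) for a,b in [(170,120),(252,83),(331,250),(248,283)]]
print(np.array(q),np.mean(q,0))
for i in range(4): 
    e=q[(i+1)%4]-q[i];print(np.linalg.norm(e),np.degrees(np.arctan2(e[1],e[0])))
# depth check: points with z .075-.095 within cover area
P=cloud(w);m=(P[...,2]>.076)&(P[...,2]<.095)&(P[...,1]>0)&(P[...,0]<.6)&(P[...,0]>.47)
pts=P[m][:,:2].astype(np.float32);print(len(pts),cv2.minAreaRect(pts),np.median(P[m][:,2]))
# slots
a=pz(w,40+291/1.9,368/1.9,.056);b=pz(w,40+276/1.9,281/1.9,.056);print(a,b,np.linalg.norm(a-b),np.degrees(np.arctan2(*(b-a)[1::-1])))
m=(P[...,2]>.051)&(P[...,2]<.062)&(P[...,0]<.62)&(P[...,0]>.45)&(P[...,1]>-.1)
pts=P[m][:,:2].astype(np.float32);print(len(pts),cv2.minAreaRect(pts))
E
```

```text
[[0.4952 0.1292 0.084 ]
 [0.5412 0.1472 0.084 ]
 [0.58   0.0602 0.084 ]
 [0.5307 0.0414 0.084 ]] [0.5367 0.0945 0.084 ]
0.0493801053679348 21.349077450446433
0.09529855996109815 -65.97559746047477
0.05277335810408362 -159.1535249477949
0.09473766190153067 111.98832189758114
4702 ((0.5358461737632751, 0.09424464404582977), (0.052435360848903656, 0.09587659686803818), 21.404827117919922) 0.08589410809162465
[ 0.546  -0.0176  0.056 ] [0.5398 0.0399 0.056 ] 0.05783710575657516 96.10577859304507
7348 ((0.5201343894004822, 0.06546149402856827), (0.1307668834924698, 0.24819648265838623), 12.025997161865234)
```

Call:
move_arm:
  steps: "0.117 0.094 -0.089 -0.384 0;0.117 0.094 -0.089 -0.384 0;0.117 0.094 -0.089 -0.384 0;0.117 0.094 -0.089 -0.384 0;0.117 0.094 -0.089 -0.384 0;0.117 0.094 -0.089 -0.384 0;0.117 0.094 -0.089 -0.384 0"
  squeeze: 20

```text
clock: 0.73
position: [0.5364, 0.0938, 0.1099]
ee_rot: [-0.302, 1.55, 0.301]
force: [0.5, -0.7, 0.2]
width: 1.001
```

```bash
python3 - <<'E'
from h import *
np.set_printoptions(precision=4,suppress=True)
w=shot('wrist','w1')
print(arm.observe()['position'],R.from_rotvec(arm.observe()['ee_rot']).as_matrix())
E
```

```text
[0.5374 0.0932 0.1105] [[ 0.0017 -0.3734  0.9277]
 [-0.0003  0.9277  0.3734]
 [-1.     -0.0009  0.0014]]
```

View pics/w1.png

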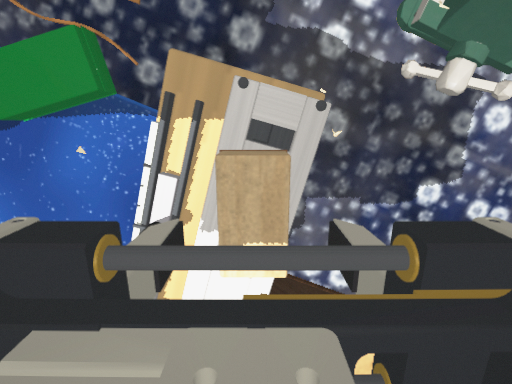

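Call:
move_arm:
  steps: "0.03 0 0 0 0;0.047 0 0 0 0;0.047 0 0 0 0;0.047 0 0 0 255;0.047 0 0 0 255;0.047 0 0 0 255;0.047 0 0 0 255;0.047 0 0 0 255;0.047 0 0 0 255;0.047 0 0 0 255"
  squeeze: 20

```text
clock: 1.62
position: [0.5362, 0.094, 0.0632]
ee_rot: [-0.301, 1.549, 0.301]
force: [-1.5, -0.7, 3.3]
width: 0.571
```

Call:
move_arm:
  steps: "-0.03 0 0 0 255;-0.06 0 0 0 255;-0.06 0.004 0.04 0 255;-0.06 0.008 0.08 0 255;-0.06 0.011 0.12 0 255;-0.06 0.011 0.149 0 255;-0.03 0.011 0.149 0 255;0.01 0.011 0.149 0 255;0.035 0.011 0.149 0 255;0.05 0.011 0.149 0 255"

```text
clock: 2.45
position: [0.6677, 0.1594, 0.0086]
ee_rot: [-0.302, 1.555, 0.301]
force: [-0.7, 0.8, -0.5]
width: 0.573
```

Call:
move_arm:
  steps: "0.006 0 0 0 255;0.006 0 0 0 255;0.006 0 0 0 255"

```text
clock: 2.7
position: [0.6699, 0.16, 0.0066]
ee_rot: [-0.301, 1.55, 0.301]
force: [0.8, 1.0, -0.5]
width: 0.577
```

```bash
python3 - <<'E'
from h import *
w=shot('wrist','w2');shot('scene','s2')
crop(load('s2'),'s2c',160,90,340,260,4)
E
```

```text
(no output)
```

View pics/s2c.png

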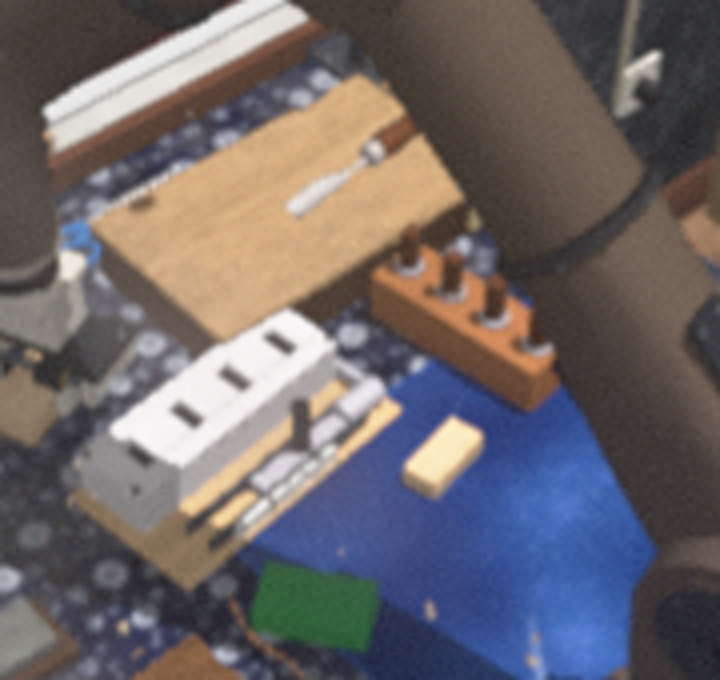

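View pics/w2.png

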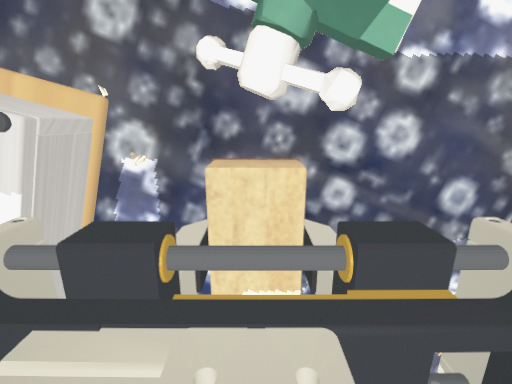

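Call:
move_arm:
  steps: "0 0 0 0 0;0 0 0 0 0;0 0 0 0 0;0 0 0 0 0;-0.035 0 0 0 0;-0.07 0 0 0 0;-0.11 0 0 0 0;-0.15 0 0 0 0;-0.19 0 0 0 0;-0.23 0 0 0 0"

```text
clock: 3.63
position: [0.6697, 0.1599, 0.239]
ee_rot: [-0.301, 1.549, 0.301]
force: [0.8, 1.3, -0.8]
width: 1.002
```

Call:
move_arm:
  steps: "0 -0.124 -0.201 0.384 0;0 -0.124 -0.201 0.384 0;0 -0.124 -0.201 0.384 0;0 -0.124 -0.201 0.384 0;0 -0.124 -0.201 0.384 0;0 -0.124 -0.201 0.384 0;0 -0.124 -0.201 0.384 0;0 -0.124 -0.201 0.384 0"

```text
clock: 4.3
position: [0.5295, -0.0319, 0.2374]
ee_rot: [0.002, 1.57, -0.003]
force: [0.1, -0.3, 0.8]
width: 1.0
```

```bash
python3 - <<'E'
from h import *
np.set_printoptions(precision=4,suppress=True)
w=shot('wrist','w3');shot('scene','s3')
crop(w,'w3c',100,0,400,230,2.6)
print(arm.observe()['joints'],arm.observe()['position'])
E
```

```text
[-0.0682  0.2735  0.0296  1.7885 -0.0097  1.0788 -0.0345] [ 0.5307 -0.0294  0.237 ]
```

View pics/w3.png

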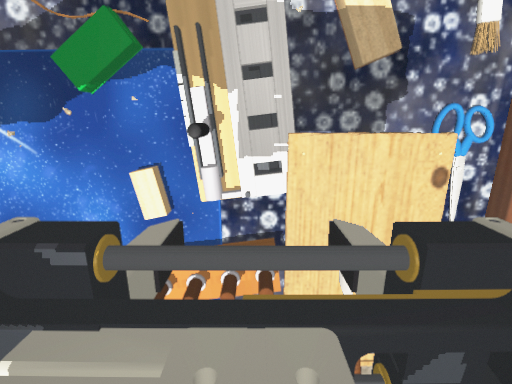

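View pics/w3c.png

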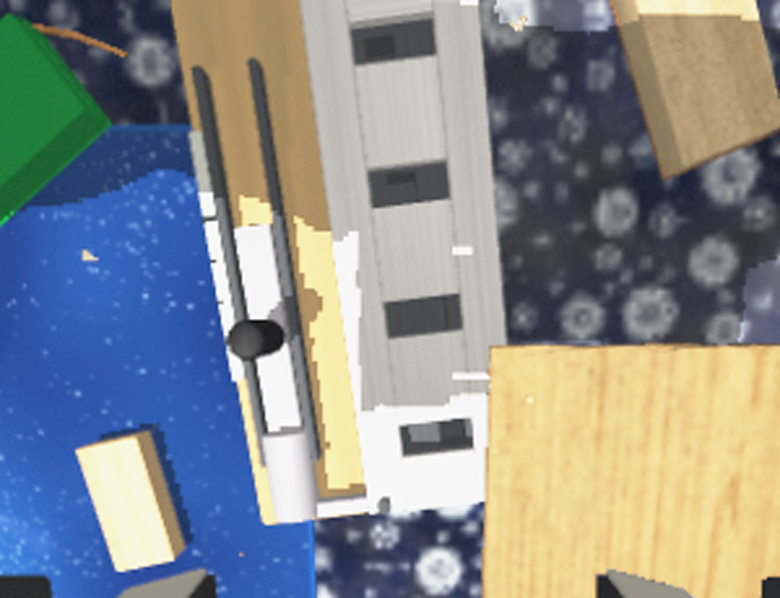

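```bash
cat > jig.py <<'E'
from h import *
E
python3 - <<'E'
from h import *
np.set_printoptions(precision=4,suppress=True)
w=load('w3')
for i,(u0,v0) in enumerate([(437,437),(424,316),(410,184),(394,41)]):
    print(i+1,pz(w,100+u0/2.6,v0/2.6,.056),pd(w,100+u0/2.6+0,v0/2.6+12)[2])
Q=[pz(w,100+u0/2.6,v0/2.6,.056)[:2] for u0,v0 in [(437,437),(424,316),(410,184),(394,41)]]
d=(Q[3]-Q[0]);print(np.linalg.norm(d)/3,np.degrees(np.arctan2(d[1],d[0]))-90,np.mean(Q,0))
u,v=246/2.6+100,342/2.6
print('gauge',pz(w,100+245/2.6,340/2.6,.080))
im=[]
for (u0,v0) in [(437,437),(424,316),(410,184),(394,41)]:
    u=int(100+u0/2.6);v=int(v0/2.6);im.append(cv2.resize(w['img'][max(0,v-14):max(0,v-14)+30,u-22:u+23],None,fx=8,fy=8,interpolation=cv2.INTER_CUBIC))
cv2.imwrite('pics/slots.png',np.clip(np.vstack([np.hstack(im[:2]),np.hstack(im[2:])]).astype(float)*2,0,255))
P=cloud(w)
m=(P[...,2]>.051)&(P[...,2]<.061)&(P[...,0]<.60)&(P[...,0]>.47)&(P[...,1]>-.1)
c=P[m];m2=np.abs(c[:,0]-.545+.105*(c[:,1]-.045))<.045
print(cv2.minAreaRect(c[m2][:,:2].astype(np.float32)),np.median(c[m2][:,2]))
E
```

```text
1 [ 0.5465 -0.0187  0.056 ] 0.05669710819360818
2 [0.5399 0.0388 0.056 ] 0.05557255858260862
3 [0.5333 0.0964 0.056 ] 0.05676821352651146
4 [0.5265 0.1535 0.056 ] 0.05654590915917629
0.057772699184915205 6.594718375742687 [0.5365 0.0675]
gauge [0.4603 0.0289 0.08  ]
((0.5366790890693665, 0.05956234037876129), (0.07604049891233444, 0.22776110470294952), 6.226487159729004) 0.05682661062385688[ WARN:0@0.459] global loadsave.cpp:1063 imwrite_ Unsupported depth image for selected encoder is fallbacked to CV_8U.
```

View pics/slots.png

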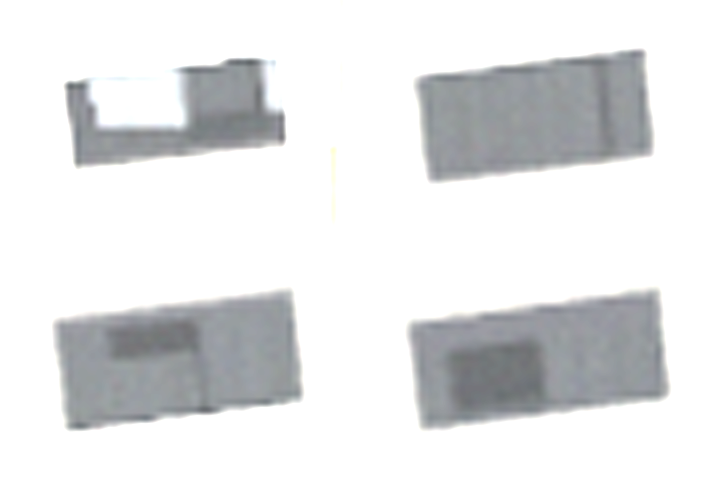

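```bash
python3 - <<'E'
from h import *
np.set_printoptions(precision=0,suppress=True,linewidth=200)
C=np.array([[.5465,-.0187],[.5399,.0388],[.5333,.0964],[.5265,.1535]])
# jig frame
th=np.radians(6.4);ex=np.array([np.cos(th),np.sin(th)]);ey=np.array([-ex[1],ex[0]])
for n in ['w3','w0'] if False else ['w3']:
    P=cloud(load(n))
    for i,c in enumerate(C):
        d=P[...,:2]-c;X=d@ex;Y=d@ey
        m=(abs(X)<.03)&(abs(Y)<.03)&(P[...,2]<.052)
        print(i+1,m.sum())
        v,u=np.where(m)
        z=(P[...,2]*1000)
        r=z[v.min():v.max()+1,u.min():u.max()+1]
        print(r[::2, ::1].round())
E
```

```text
1 351
[[57. 57. 57. 56. 57. 57. 56. 57. 57. 57. 57. 58. 57. 56. 56. 57. 57. 57. 57. 56. 56. 58. 58. 58. 58. 56. 57. 37. 56.]
 [57. 58. 58. 56. 57. 56. 57. 56. 56. 57. 37. 37. 38. 37. 38. 11.  9.  8. 10. 10. 10. 11. 10.  9. 10. 31. 38. 38. 55.]
 [38. 37. 38. 36. 38. 38. 37. 37. 36. 36. 39. 37. 37. 36. 36. 10. 11. 10. 10.  8.  9. 10. 11. 10. 11. 27. 37. 38. 53.]
 [50. 36. 36. 37. 37. 37. 36. 37. 39. 37. 37. 37. 36. 37. 38. 38.  9.  9.  9. 10. 10. 11. 11. 10. 11. 24. 37. 38. 50.]
 [56. 37. 36. 38. 37. 36. 37. 38. 36. 38. 37. 36. 37. 36. 37. 37.  9. 11. 12. 13. 12. 13. 15. 15. 18. 19. 37. 38. 37.]
 [57. 38. 38. 37. 36. 38. 37. 36. 36. 38. 37. 37. 37. 36. 36. 37. 25. 25. 28. 29. 29. 28. 32. 32. 31. 33. 36. 36. 39.]
 [57. 37. 34. 37. 38. 37. 37. 36. 37. 37. 38. 38. 36. 36. 36. 37. 37. 38. 37. 39. 37. 36. 37. 36. 37. 36. 36. 48. 50.]
 [56. 38. 39. 36. 38. 36. 38. 36. 37. 37. 50. 49. 50. 51. 52. 53. nan 53. 55. 56. 55. 56. 58. 56. 58. 57. 57. 57. 57.]]
2 416
[[57. 55. 57. 56. 58. 56. 57. 57. 56. 56. 57. 57. 57. 55. 57. 57. 56. 56. 57. 56. 58. 58. 57. 58. 50. 36. 36. 38. 38. 51. 56.]
 [56. 57
[... 3022 characters left out ...]
nan]
 [57. 37. 35. 37. 37. 36. 31. 32. 31. 31. 32. 29. 30. 29. 28. 27. 28. 31. 38. 38. 38. 37. 37. 38. 38. 38. 37. 38. 37. 36. 37. 36. 37. 56.]
 [57. 37. 37. 36. 38. 35. 26. 26. 26. 24. 25. 24. 24. 21. 22. 23. 22. 22. 35. 36. 37. 37. 37. 36. 38. 37. 37. 37. 37. 37. 37. 37. 36. 55.]
 [57. 37. 37. 37. 37. 37. 20. 19. 17. 17. 18. 18. 17. 16. 14. 15. 14. 13. 37. 37. 37. 38. 37. 37. 38. 37. 39. 37. 38. 36. 37. 38. 38. 51.]
 [55. 57. 37. 38. 36. 38. 20. 13. 11. 12. 11. 11. 10. 11. 10. 11.  9. 11. 37. 37. 37. 38. 37. 36. 35. 36. 37. 57. 57. nan 57. 56. 57. 56.]
 [57. 56. 37. 35. 36. 37. 37. 10. 11. 10. 10. 10. 58. 56. 57. 57. 55. 57. 58. 57. 57. 58. 56. 58. 56. 58. 56. 58. 57. 58. 58. 57. 59. 56.]]
```

```bash
python3 - <<'E'
from h import *
C=np.array([[.5465,-.0187],[.5399,.0388],[.5333,.0964],[.5265,.1535]])
th=np.radians(6.4);ex=np.array([np.cos(th),np.sin(th)]);ey=np.array([-ex[1],ex[0]])
w=load('w3');P=cloud(w);z=P[...,2]
for i,c in enumerate(C):
    d=P[...,:2]-c;X=d@ex;Y=d@ey
    m=(abs(X)<.024)&(abs(Y)<.02)&(z<.052);v,u=np.where(m);L=[];Rr=[];K=[]
    for vv in range(v.min(),v.max()+1):
        h=np.where((z[vv]<.033)&m[vv])[0]
        if len(h)<6: continue
        if z[vv,h[0]-1]<.042: L.append((pz(w,h[0]-.5,vv,.037)[:2]-c)@ex)
        if z[vv,h[-1]+1]<.042: Rr.append((pz(w,h[-1]+.5,vv,.037)[:2]-c)@ex)
    print(i+1,np.median(L)*1e3,np.median(Rr)*1e3,len(L),len(Rr),'mid',500*(np.median(L)+np.median(Rr)))
E
```

```text
1 0.9232558311782038 14.656978568543718 9 10 mid 7.79011719986096
2 -2.4787461447499792 11.104334339805307 13 13 mid 4.3127940975276635
3 -10.95624441745483 2.878494983500425 12 11 mid -4.038874716977203
4 -14.009421882190981 -0.02864269276071847 9 9 mid -7.01903228747585
```

Call:
move_arm:
  steps: "-0.06 -0.15 -0.12 1.459 0;-0.06 -0.15 -0.12 1.459 0;-0.06 -0.15 -0.12 1.459 0;-0.06 -0.15 -0.12 1.459 0;-0.06 -0.15 -0.12 1.459 0;-0.06 -0.15 -0.12 1.459 0;-0.06 -0.15 -0.12 1.459 0;-0.06 -0.15 -0.12 1.459 0;-0.06 -0.15 -0.12 1.459 0;-0.06 -0.15 -0.12 1.459 0"

```text
clock: 5.23
position: [0.4113, -0.1792, 0.2968]
ee_rot: [0.973, 1.342, -0.973]
force: [-0.2, -0.5, 0.9]
width: 0.999
```

```bash
python3 - <<'E'
from h import *
np.set_printoptions(precision=4,suppress=True)
w=shot('wrist','w4')
s=arm.observe();print(s['joints'],s['position'],R.from_rotvec(s['ee_rot']).as_matrix())
E
```

```text
[ 0.0609  0.0764  0.2507  1.8833 -0.0204  1.184  -0.9449] [ 0.4114 -0.1792  0.2968] [[ 0.0003  0.9532  0.3025]
 [-0.0001  0.3025 -0.9532]
 [-1.      0.0003  0.0002]]
```

View pics/w4.png

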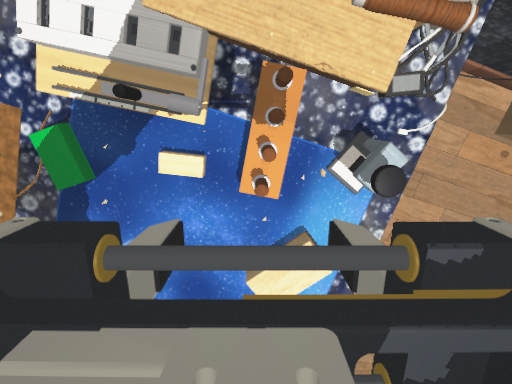

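```bash
python3 - <<'E'
from h import *
crop(load('w4'),'w4c',230,50,420,210,4)
E
```

```text
(no output)
```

View pics/w4c.png

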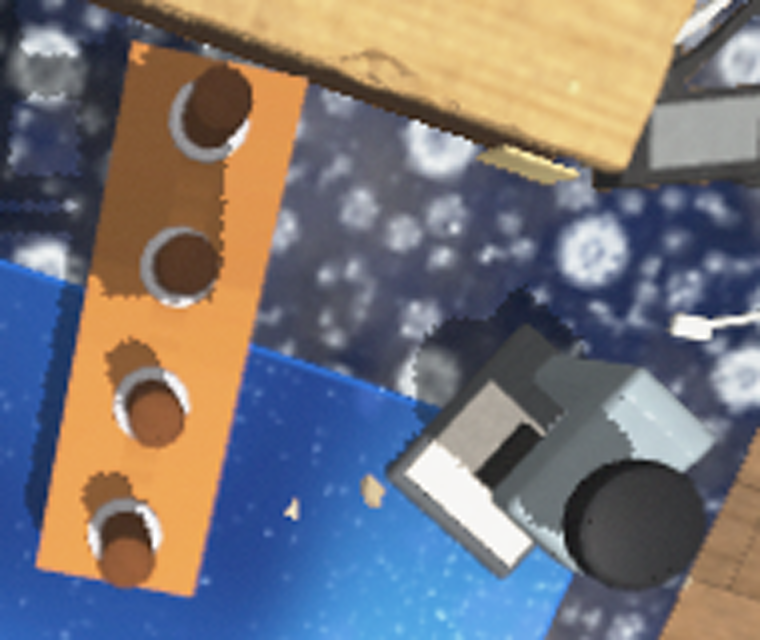

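```bash
python3 - <<'E'
from h import *
np.set_printoptions(precision=4,suppress=True)
w=load('w4')
for a,b in zip([(224,95),(188,262),(157,416),(127,560)],[(211,112),(181,266),(151,405),(125,534)]):
    print(pz(w,230+a[0]/4,50+a[1]/4,.1),pz(w,230+b[0]/4,50+b[1]/4,.057))
print(pz(w,230+636/4,50+522/4,.128),pd(w,230+636/4,50+522/4))
P=cloud(w);m=(P[...,2]>.122)&(P[...,2]<.134)&(P[...,1]<-.28)&(P[...,0]>.4)&(P[...,0]<.52)
print(m.sum(),np.median(P[m],0),cv2.minEnclosingCircle(P[m][:,:2].astype(np.float32)))
for c in [(.535,-.171),(.485,-.175),(.437,-.181),(.388,-.187)]:
    m=(P[...,2]>.094)&(P[...,2]<.107)&(np.hypot(P[...,0]-c[0],P[...,1]-c[1])<.03)
    print(m.sum(),cv2.minEnclosingCircle(P[m][:,:2].astype(np.float32)),np.median(P[m][:,2]))
E
```

```text
[ 0.5436 -0.1735  0.1   ] [ 0.5449 -0.1732  0.057 ]
[ 0.4936 -0.1793  0.1   ] [ 0.4933 -0.1802  0.057 ]
[ 0.4443 -0.1858  0.1   ] [ 0.4433 -0.186   0.057 ]
[ 0.3948 -0.1919  0.1   ] [ 0.3941 -0.1923  0.057 ]
[ 0.4625 -0.3362  0.128 ] [ 0.4626 -0.3356  0.1291]
881 [ 0.4619 -0.3365  0.1286] ((0.4616166055202484, -0.33826491236686707), 0.021127043291926384)
220 ((0.5426122546195984, -0.1722537875175476), 0.010105956345796585) 0.10046812546247763
192 ((0.4926821291446686, -0.17857256531715393), 0.010004457086324692) 0.10044572606751995
175 ((0.44353342056274414, -0.1850447952747345), 0.010045253671705723) 0.10029137906380847
162 ((0.3937627375125885, -0.19122445583343506), 0.010078204795718193) 0.10026596854825492
```

Call:
move_arm:
  steps: "0.167 -0.0203 0.0065 0.195 130;0.167 -0.0203 0.0065 0.195 130;0.167 -0.0203 0.0065 0.195 130;0.167 -0.0203 0.0065 0.195 130;0.167 -0.0203 0.0065 0.195 130;0.167 -0.0203 0.0065 0.195 130;0.167 -0.0203 0.0065 0.195 130"

```text
clock: 5.87
position: [0.3946, -0.1927, 0.1313]
ee_rot: [1.115, 1.266, -1.114]
force: [0.9, -0.7, 0.7]
width: 0.544
```

```bash
cat >> h.py <<'E'
def to(t,yaw=None):
    s=arm.observe();M=R.from_rotvec(s['ee_rot']).as_matrix()
    print('pos',np.round(s['position'],4),'Z yaw',round(np.degrees(np.arctan2(M[1,2],M[0,2])),2),'shift',np.round(M.T@(np.array(t)-s['position']),4),'w',round(s['width']*92,1),'F',np.round(s['force'],1),'t',s['clock'])
E
python3 - <<'E'
from h import *
w=shot('wrist','w5');to([.394,-.1915,.072])
E
```

```text
pos [ 0.3952 -0.193   0.1319] Z yaw -82.68 shift [ 0.0599 -0.0011 -0.0017] w 47.2 F [ 0.7 -0.5  0.2] t 5.9167
```

View pics/w5.png

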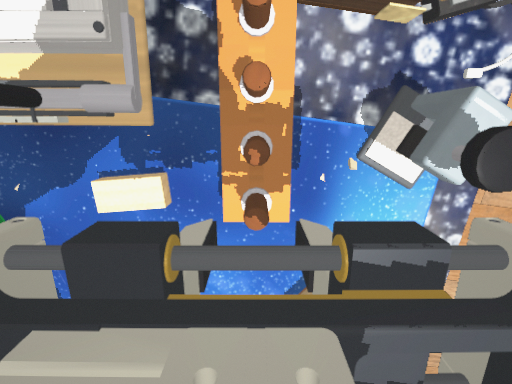

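Call:
move_arm:
  steps: "0.03 -0.001 -0.001 0 130;0.059 -0.001 -0.001 0 130;0.059 -0.001 -0.001 0 130;0.059 -0.001 -0.001 0 255;0.059 -0.001 -0.001 0 255;0.059 -0.001 -0.001 0 255;0.059 -0.001 -0.001 0 255;0.059 -0.001 -0.001 0 255;0.059 -0.001 -0.001 0 255;0.059 -0.001 -0.001 0 255"
  squeeze: 30

```text
clock: 6.75
position: [0.3929, -0.1923, 0.072]
ee_rot: [1.117, 1.264, -1.115]
force: [-0.6, -0.3, 10.6]
width: 0.212
```

Call:
move_arm:
  steps: "-0.02 0 0 0 255;-0.05 0 0 0 255;-0.085 0 0 0 255;-0.11 0 0 0 255;-0.11 0 0 0 255"

```text
clock: 7.17
position: [0.3943, -0.1931, 0.1856]
ee_rot: [1.118, 1.258, -1.112]
force: [1.1, -0.5, -0.5]
width: 0.211
```

```bash
python3 - <<'E'
from h import *
w=shot('side','d6');crop(w,'d6c',220,120,370,270,4);to([.5265,.1535,.18]);to([.5195,.1527,.18])
E
```

```text
pos [ 0.3934 -0.1925  0.1834] Z yaw -82.79 shift [ 0.0037  0.1754 -0.3266] w 19.6 F [-0.6  0.7 -1.7] t 7.2167
pos [ 0.3934 -0.1925  0.1834] Z yaw -82.79 shift [ 0.0036  0.1684 -0.3267] w 19.6 F [-0.6  0.7 -1.7] t 7.2167
```

View pics/d6c.png

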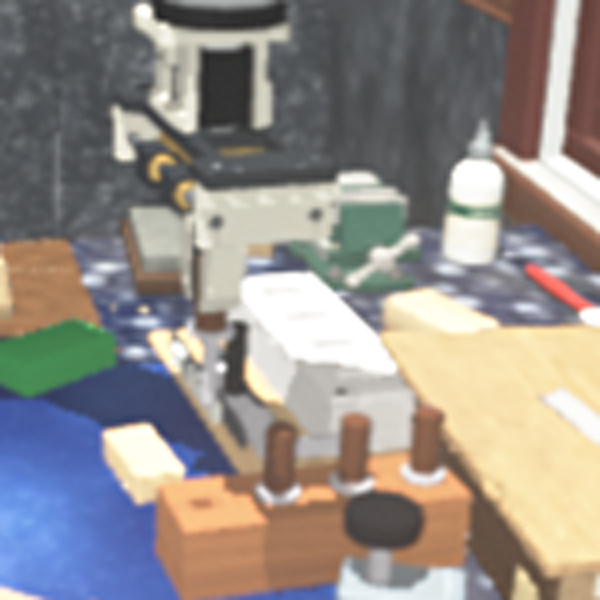

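Call:
move_arm:
  steps: "0 0.02 -0.036 0.014 255;0 0.04 -0.072 0.014 255;0 0.06 -0.11 0.014 255;0 0.08 -0.146 0.014 255;0 0.1 -0.182 0.014 255;0 0.12 -0.22 0.014 255;0 0.14 -0.256 0.014 255;0 0.16 -0.292 0.014 255;0 0.1755 -0.327 0.014 255;0 0.1755 -0.327 0.014 255"

```text
clock: 8.05
position: [0.5252, 0.1638, 0.1794]
ee_rot: [1.122, 1.267, -1.118]
force: [-0.2, 0.6, -0.6]
width: 0.209
```

```bash
python3 - <<'E'
from h import *
w=shot('wrist','w7');to([.5265,.1535,.106]);to([.5195,.1527,.106])
shot('scene','s7');crop(load('s7'),'s7c',160,150,280,250,6)
E
```

```text
pos [0.5244 0.1594 0.1792] Z yaw -83.19 shift [0.0731 0.0015 0.0062] w 19.0 F [-0.2 -1.1 -1.4] t 8.1
pos [0.5244 0.1594 0.1792] Z yaw -83.19 shift [ 0.0732 -0.0056  0.0062] w 19.0 F [-0.2 -1.1 -1.4] t 8.1
```

View pics/w7.png

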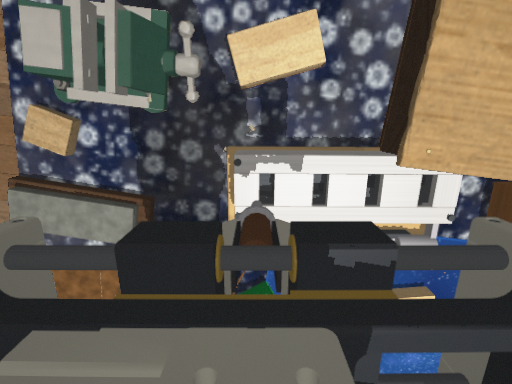

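View pics/s7c.png

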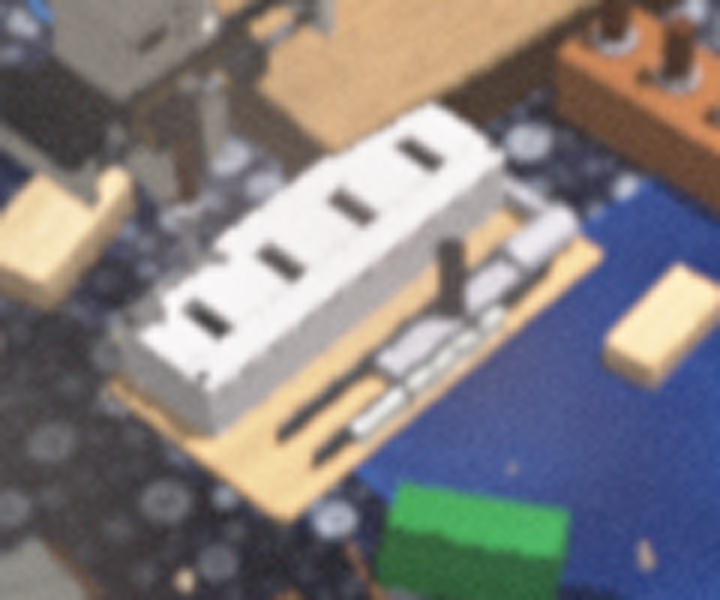

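Call:
move_arm:
  steps: "0.02 0 0 0 255;0.04 0 0 0 255;0.04 0 0 0 255;0.04 0 0 0 255"

```text
clock: 8.48
position: [0.5237, 0.1527, 0.1398]
ee_rot: [1.125, 1.26, -1.131]
force: [0.6, 0.2, -1.1]
width: 0.211
```

```bash
python3 - <<'E'
from h import *
w=shot('wrist','w8');to([.5265,.1535,.106]);to([.5195,.1527,.106])
E
```

```text
pos [0.5246 0.1532 0.1408] Z yaw -83.69 shift [ 0.0348  0.002  -0.0001] w 19.0 F [-0.   0.7 -0.5] t 8.5333
pos [0.5246 0.1532 0.1408] Z yaw -83.69 shift [ 0.0348 -0.0051 -0.0001] w 19.0 F [-0.   0.7 -0.5] t 8.5333
```

View pics/w8.png

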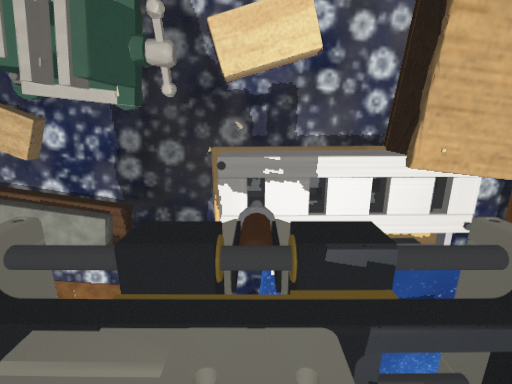

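Call:
move_arm:
  steps: "0.012 0 0 0 255;0.024 0 0 0 255;0.034 0 0 0 255;0.037 0 0 0 255;0.037 0 0 0 255;0.037 0 0 0 255"

```text
clock: 9.03
position: [0.5252, 0.1544, 0.1043]
ee_rot: [1.127, 1.26, -1.126]
force: [0.8, -0.7, -1.1]
width: 0.21
```

```bash
python3 - <<'E'
from h import *
to([.5195,.1527,.076])
E
```

```text
pos [0.5252 0.1544 0.1043] Z yaw -83.61 shift [ 0.0283 -0.0059  0.001 ] w 19.3 F [ 0.8 -0.7 -1.1] t 9.0333
```

Touch the keeper, then slide.

Call:
move_arm:
  steps: "0.002 0 0 0 255;0.003 0 0 0 255;0.003 0 0 0 255"

```text
clock: 9.28
position: [0.5258, 0.1548, 0.1017]
ee_rot: [1.128, 1.259, -1.125]
force: [0.2, -0.6, 5.5]
width: 0.212
```

Call:
move_arm:
  steps: "0 -0.002 0 0 255;0 -0.004 0 0 255;0 -0.0055 0 0 255;0 -0.0055 0 0 255;0.004 -0.0055 0 0 255;0.008 -0.0055 0 0 255;0.008 -0.0055 0 0 255"

```text
clock: 9.87
position: [0.5187, 0.1536, 0.0916]
ee_rot: [1.125, 1.261, -1.128]
force: [0.2, -0.4, -1.0]
width: 0.207
```

```bash
python3 - <<'E'
from h import *
to([.5195,.1527,.076])
E
```

```text
pos [0.5187 0.1536 0.0916] Z yaw -83.59 shift [0.0156 0.0007 0.001 ] w 19.0 F [ 0.2 -0.4 -1. ] t 9.8667
```

Call:
move_arm:
  steps: "0.006 0 0 0 255;0.012 0 0 0 255;0.0155 0 0 0 255;0.0165 0 0 0 255;0.0165 0 0 0 255;0.0165 0 0 0 255"

```text
clock: 10.37
position: [0.5192, 0.1536, 0.076]
ee_rot: [1.126, 1.26, -1.127]
force: [-1.5, -1.2, 1.9]
width: 0.213
```

Call:
move_arm:
  steps: "0 0 0 0 130;0 0 0 0 130;0 0 0 0 130;-0.03 0 0 0 130;-0.06 0 0 0 130;-0.1 0 0 0 130;-0.13 0 0 0 130;-0.13 -0.03 0 0 130;-0.13 -0.03 0 0 130"

```text
clock: 11.12
position: [0.487, 0.1505, 0.2078]
ee_rot: [1.127, 1.261, -1.125]
force: [-2.0, 1.1, -2.2]
width: 0.493
```

```bash
python3 - <<'E'
from h import *
to([.4435,-.1853,.072])
w=shot('wrist','w9');shot('scene','s9');crop(load('s9'),'s9c',160,120,310,250,5)
E
```

```text
pos [0.487  0.1505 0.2078] Z yaw -83.57 shift [ 0.1354 -0.0809  0.329 ] w 45.4 F [-2.   1.1 -2.2] t 11.1167
```

View pics/w9.png

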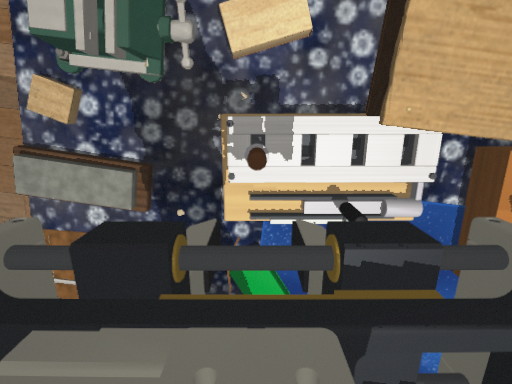

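View pics/s9c.png

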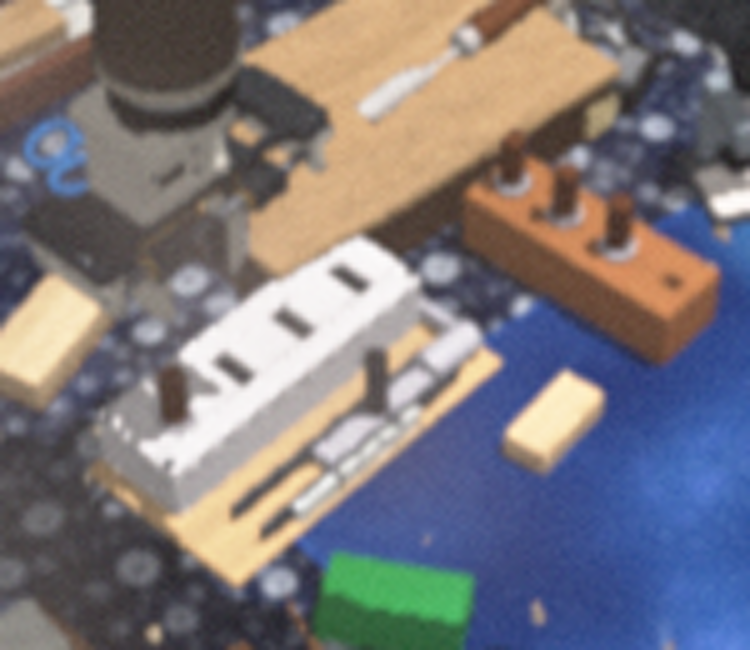

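Call:
move_arm:
  steps: "0 -0.009 0.037 0 130;0 -0.018 0.074 0 130;0 -0.027 0.11 0 130;0 -0.036 0.147 0 130;0 -0.045 0.184 0 130;0 -0.054 0.22 0 130;0 -0.063 0.257 0 130;0 -0.072 0.294 0 130;0.03 -0.081 0.329 0 130;0.065 -0.081 0.329 0 130"

```text
clock: 12.05
position: [0.4473, -0.1933, 0.1429]
ee_rot: [1.131, 1.248, -1.13]
force: [1.5, -1.0, -1.2]
width: 0.487
```

Call:
move_arm:
  steps: "0 0 0 0 130;0 0 0 0 130;0 0 0 0 130"

```text
clock: 12.3
position: [0.4466, -0.1849, 0.1418]
ee_rot: [1.126, 1.261, -1.126]
force: [0.2, -0.0, 0.6]
width: 0.492
```

```bash
python3 - <<'E'
from h import *
w=shot('wrist','w10');to([.4435,-.1853,.072])
P=cloud(w)
for c in [(.5426,-.1723),(.4927,-.1786),(.4435,-.185)]:
    m=(P[...,2]>.094)&(P[...,2]<.107)&(np.hypot(P[...,0]-c[0],P[...,1]-c[1])<.03)
    if m.sum(): print(m.sum(),cv2.minEnclosingCircle(P[m][:,:2].astype(np.float32)),np.median(P[m][:,2]))
E
```

```text
pos [ 0.4471 -0.1848  0.1424] Z yaw -83.5 shift [ 0.0704 -0.0038  0.0001] w 45.2 F [ 0.9  0.1 -0.9] t 12.35
649 ((0.5424190759658813, -0.1724381297826767), 0.009962297044694424) 0.10040836338813278
534 ((0.49312934279441833, -0.1788741648197174), 0.009911925531923771) 0.10037111295962642
461 ((0.4438694715499878, -0.1850152611732483), 0.00983725767582655) 0.10026876342251523
```

View pics/w10.png

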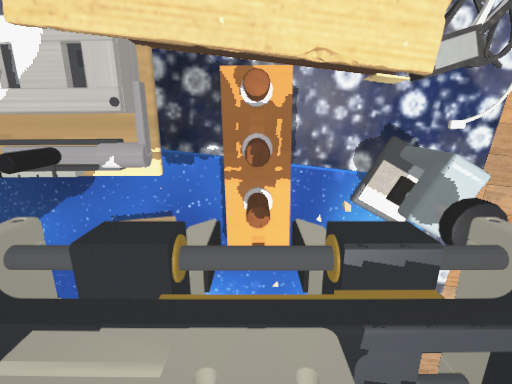

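Call:
move_arm:
  steps: "0.03 -0.0033 0 0 130;0.06 -0.0033 0 0 130;0.07 -0.0033 0 0 130;0.07 -0.0033 0 0 130;0.07 -0.0033 0 0 255;0.07 -0.0033 0 0 255;0.07 -0.0033 0 0 255;0.07 -0.0033 0 0 255;0.07 -0.0033 0 0 255;0.07 -0.0033 0 0 255"

```text
clock: 13.18
position: [0.4433, -0.1861, 0.0722]
ee_rot: [1.127, 1.258, -1.125]
force: [-0.8, -0.1, 8.3]
width: 0.21
```

Call:
move_arm:
  steps: "-0.02 0 0 0 255;-0.05 0 0 0 255;-0.085 0 0 0 255;-0.115 0 0 0 255;-0.115 0 0 0 255;-0.115 0 0 0 255"

```text
clock: 13.68
position: [0.4436, -0.1861, 0.1879]
ee_rot: [1.128, 1.257, -1.124]
force: [0.2, -0.3, -1.4]
width: 0.213
```

```bash
python3 - <<'E'
from h import *
to([.5333,.0964,.14]);to([.5293,.096,.106])
E
```

```text
pos [ 0.4436 -0.1861  0.1879] Z yaw -83.6 shift [ 0.048   0.1205 -0.2708] w 19.6 F [ 0.2 -0.3 -1.4] t 13.6833
pos [ 0.4436 -0.1861  0.1879] Z yaw -83.6 shift [ 0.082   0.1163 -0.2709] w 19.6 F [ 0.2 -0.3 -1.4] t 13.6833
```

Call:
move_arm:
  steps: "0 0.016 -0.037 0 255;0 0.032 -0.074 0 255;0 0.048 -0.11 0 255;0 0.064 -0.145 0 255;0 0.08 -0.18 0 255;0 0.096 -0.215 0 255;0 0.112 -0.25 0 255;0 0.1205 -0.271 0 255;0.02 0.1205 -0.271 0 255;0.048 0.1205 -0.271 0 255"

```text
clock: 14.52
position: [0.5331, 0.0995, 0.1379]
ee_rot: [1.126, 1.261, -1.121]
force: [-0.0, -0.8, -2.0]
width: 0.211
```

Call:
move_arm:
  steps: "0 0 0 0 255;0 0 0 0 255;0 0 0 0 255"

```text
clock: 14.77
position: [0.532, 0.0964, 0.1384]
ee_rot: [1.126, 1.26, -1.128]
force: [-0.2, 1.2, 0.1]
width: 0.21
```

```bash
python3 - <<'E'
from h import *
to([.5333,.0964,.1025]);to([.5293,.096,.106]);shot('wrist','w11')
E
```

```text
pos [0.532  0.0964 0.1384] Z yaw -83.64 shift [0.0359 0.0014 0.0002] w 19.4 F [-0.2  1.2  0.1] t 14.7667
pos [0.532  0.0964 0.1384] Z yaw -83.64 shift [ 0.0324 -0.0027  0.0001] w 19.4 F [-0.2  1.2  0.1] t 14.7667
```

View pics/w11.png

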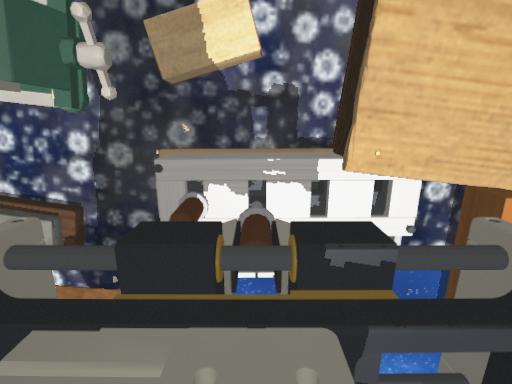

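Call:
move_arm:
  steps: "0.012 0.003 0 0 255;0.024 0.003 0 0 255;0.033 0.003 0 0 255;0.037 0.003 0 0 255;0.037 0.003 0 0 255;0.037 0 0 0 255;0.037 -0.0027 0 0 255;0.037 -0.0027 0 0 255;0.042 -0.0027 0 0 255;0.042 -0.0027 0 0 255"

```text
clock: 15.65
position: [0.5288, 0.0965, 0.0954]
ee_rot: [1.126, 1.261, -1.127]
force: [-0.4, -1.1, -0.3]
width: 0.207
```

```bash
python3 - <<'E'
from h import *
to([.5293,.096,.076])
E
```

```text
pos [0.5288 0.0965 0.0954] Z yaw -83.59 shift [0.0194 0.0004 0.0006] w 19.0 F [-0.4 -1.1 -0.3] t 15.65
```

Call:
move_arm:
  steps: "0.008 0 0 0 255;0.015 0 0 0 255;0.019 0 0 0 255;0.02 0 0 0 255;0.02 0 0 0 255;0.02 0 0 0 255"

```text
clock: 16.15
position: [0.529, 0.0962, 0.076]
ee_rot: [1.126, 1.26, -1.128]
force: [-1.6, -1.0, 4.9]
width: 0.21
```

Call:
move_arm:
  steps: "0 0 0 0 130;0 0 0 0 130;0 0 0 0 130;-0.03 0 0 0 130;-0.06 0 0 0 130;-0.1 0 0 0 130;-0.13 0 0 0 130;-0.13 -0.03 0.03 0 130;-0.13 -0.03 0.06 0 130;-0.13 -0.03 0.06 0 130"

```text
clock: 16.98
position: [0.5058, 0.0275, 0.207]
ee_rot: [1.13, 1.255, -1.131]
force: [0.2, -1.4, 0.2]
width: 0.487
```

```bash
python3 - <<'E'
from h import *
to([.4931,-.1788,.142])
shot('scene','s12');crop(load('s12'),'s12c',160,120,310,250,5)
E
```

```text
pos [0.5058 0.0275 0.207 ] Z yaw -83.95 shift [ 0.0655 -0.0345  0.2036] w 44.8 F [ 0.2 -1.4  0.2] t 16.9833
```

View pics/s12c.png

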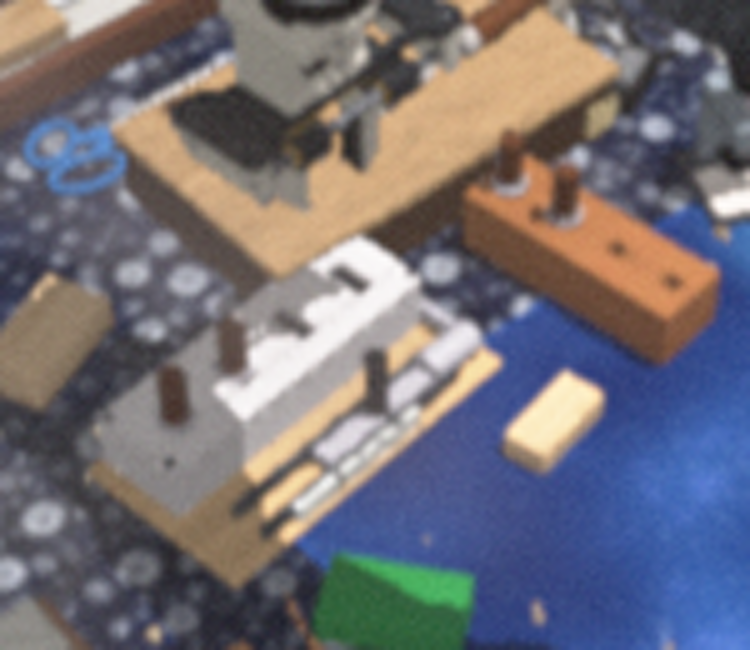

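Call:
move_arm:
  steps: "0 -0.006 0.036 0 130;0 -0.012 0.072 0 130;0 -0.018 0.108 0 130;0 -0.024 0.144 0 130;0 -0.03 0.18 0 130;0.02 -0.0345 0.2 0 130;0.05 -0.0345 0.2 0 130;0.065 -0.0345 0.2 0 130;0.065 -0.0345 0.2 0 130;0.065 -0.0345 0.2 0 130"

```text
clock: 17.87
position: [0.4942, -0.1682, 0.1406]
ee_rot: [1.126, 1.262, -1.127]
force: [0.0, -0.6, 0.2]
width: 0.487
```

```bash
python3 - <<'E'
from h import *
w=shot('wrist','w13');to([.4931,-.1788,.072])
P=cloud(w)
for c in [(.5426,-.1723),(.4927,-.1786)]:
    m=(P[...,2]>.094)&(P[...,2]<.107)&(np.hypot(P[...,0]-c[0],P[...,1]-c[1])<.03)
    if m.sum(): print(m.sum(),cv2.minEnclosingCircle(P[m][:,:2].astype(np.float32)),np.median(P[m][:,2]))
E
```

```text
pos [ 0.495  -0.1684  0.1416] Z yaw -83.54 shift [ 0.0696 -0.003   0.0102] w 45.1 F [ 0.2 -0.8 -0.1] t 17.9167
547 ((0.5441052913665771, -0.17091283202171326), 0.009989975951611996) 0.10033897495478306
471 ((0.4933466911315918, -0.17879191040992737), 0.01000972930341959) 0.10033774928439823
```

View pics/w13.png

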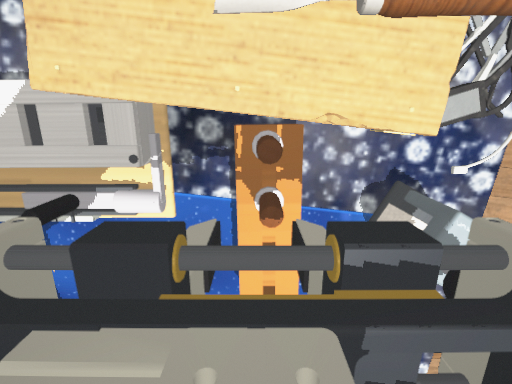

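Call:
move_arm:
  steps: "0 -0.0025 0.0103 0 130;0.03 -0.0025 0.0103 0 130;0.06 -0.0025 0.0103 0 130;0.07 -0.0025 0.0103 0 130;0.07 -0.0025 0.0103 0 130;0.07 -0.0025 0.0103 0 255;0.07 -0.0025 0.0103 0 255;0.07 -0.0025 0.0103 0 255;0.07 -0.0025 0.0103 0 255;0.07 -0.0025 0.0103 0 255"

```text
clock: 18.75
position: [0.4937, -0.1797, 0.0722]
ee_rot: [1.127, 1.258, -1.125]
force: [-0.2, -0.9, 5.3]
width: 0.209
```

Call:
move_arm:
  steps: "0 0 0 0 255;-0.02 0 0 0 255;-0.05 0 0 0 255;-0.085 0 0 0 255;-0.115 0 0 0 255;-0.115 0 0 0 255;-0.115 0 0 0 255"

```text
clock: 19.33
position: [0.494, -0.1797, 0.188]
ee_rot: [1.128, 1.257, -1.124]
force: [-0.3, -0.6, -2.1]
width: 0.214
```

```bash
python3 - <<'E'
from h import *
to([.5399,.0388,.14]);to([.5442,.0393,.106])
E
```

```text
pos [ 0.494  -0.1797  0.188 ] Z yaw -83.59 shift [ 0.048   0.0699 -0.2121] w 19.7 F [-0.3 -0.6 -2.1] t 19.3333
pos [ 0.494  -0.1797  0.188 ] Z yaw -83.59 shift [ 0.082   0.0741 -0.2121] w 19.7 F [-0.3 -0.6 -2.1] t 19.3333
```

Call:
move_arm:
  steps: "0 0.012 -0.036 0 255;0 0.024 -0.072 0 255;0 0.036 -0.108 0 255;0 0.048 -0.144 0 255;0 0.06 -0.18 0 255;0 0.07 -0.212 0 255;0.02 0.07 -0.212 0 255;0.048 0.07 -0.212 0 255;0.048 0.07 -0.212 0 255;0.048 0.07 -0.212 0 255"

```text
clock: 20.17
position: [0.5368, 0.0386, 0.1364]
ee_rot: [1.123, 1.263, -1.131]
force: [0.5, 0.2, -0.9]
width: 0.21
```

```bash
python3 - <<'E'
from h import *
to([.5399,.0388,.1025]);to([.5442,.0393,.106]);shot('wrist','w14')
E
```

```text
pos [0.5368 0.0386 0.1364] Z yaw -83.61 shift [0.0338 0.0033 0.0001] w 19.4 F [ 0.5  0.2 -0.9] t 20.1667
pos [0.5368 0.0386 0.1364] Z yaw -83.61 shift [0.0303 0.0076 0.0001] w 19.4 F [ 0.5  0.2 -0.9] t 20.1667
```

View pics/w14.png

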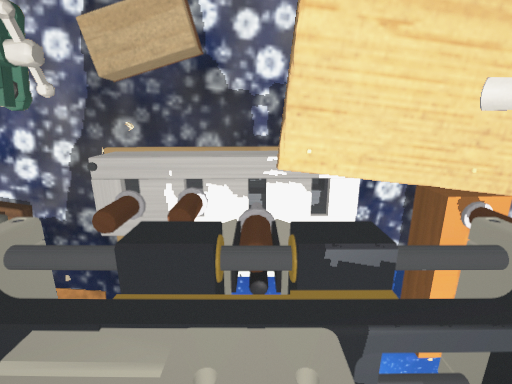

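Call:
move_arm:
  steps: "0.012 0 0 0 255;0.024 0 0 0 255;0.033 0 0 0 255;0.035 0 0 0 255;0.035 0 0 0 255;0.035 0.003 0 0 255;0.035 0.006 0 0 255;0.035 0.0073 0 0 255;0.035 0.0073 0 0 255;0.04 0.0073 0 0 255"

```text
clock: 21.05
position: [0.547, 0.0399, 0.0991]
ee_rot: [1.128, 1.259, -1.125]
force: [0.6, 0.7, -1.3]
width: 0.213
```

Call:
move_arm:
  steps: "0 0 0 0 255;0 0 0 0 255"

```text
clock: 21.22
position: [0.5457, 0.0397, 0.0978]
ee_rot: [1.126, 1.26, -1.127]
force: [0.0, 0.2, -0.8]
width: 0.208
```

```bash
python3 - <<'E'
from h import *
to([.5442,.0393,.076])
E
```

```text
pos [0.5457 0.0397 0.0978] Z yaw -83.6 shift [ 0.0218 -0.0015  0.0003] w 19.1 F [ 0.   0.2 -0.8] t 21.2167
```

Call:
move_arm:
  steps: "0.008 -0.001 0 0 255;0.015 -0.001 0 0 255;0.021 -0.001 0 0 255;0.0225 -0.001 0 0 255;0.0225 -0.001 0 0 255;0.0225 -0.001 0 0 255"

```text
clock: 21.72
position: [0.5449, 0.0395, 0.0757]
ee_rot: [1.126, 1.26, -1.127]
force: [-3.1, -0.3, 8.7]
width: 0.213
```

Call:
move_arm:
  steps: "0 0 0 0 130;0 0 0 0 130;0 0 0 0 130;-0.03 0 0 0 130;-0.06 0 0 0 130;-0.1 0 0 0 130;-0.13 0 0 0 130;-0.13 -0.03 0.03 0 130;-0.13 -0.03 0.06 0 130;-0.13 -0.03 0.06 0 130"

```text
clock: 22.55
position: [0.5213, -0.0297, 0.2065]
ee_rot: [1.13, 1.254, -1.132]
force: [0.0, -0.7, -0.3]
width: 0.49
```

```bash
python3 - <<'E'
from h import *
to([.5425,-.1724,.145])
shot('scene','s15');crop(load('s15'),'s15c',160,120,310,250,5)
E
```

```text
pos [ 0.5213 -0.0297  0.2065] Z yaw -83.97 shift [0.0619 0.006  0.144 ] w 45.1 F [ 0.  -0.7 -0.3] t 22.55
```

View pics/s15c.png

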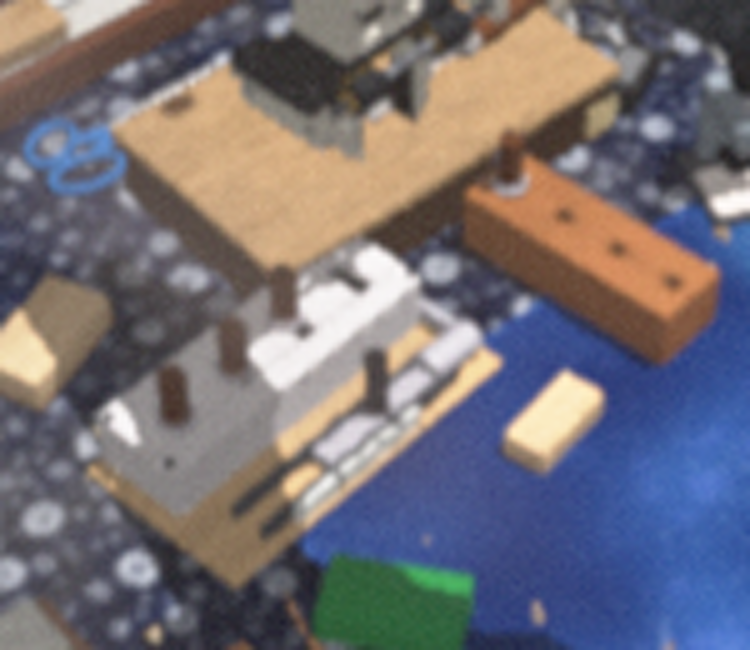

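Call:
move_arm:
  steps: "0 0.001 0.036 0 130;0 0.002 0.072 0 130;0 0.003 0.108 0 130;0 0.006 0.135 0 130;0.02 0.006 0.15 0 130;0.05 0.006 0.15 0 130;0.06 0.006 0.15 0 130;0.06 0.006 0.15 0 130;0.06 0.006 0.15 0 130"

```text
clock: 23.35
position: [0.5447, -0.1704, 0.1455]
ee_rot: [1.125, 1.262, -1.126]
force: [0.3, -0.1, 0.7]
width: 0.49
```

```bash
python3 - <<'E'
from h import *
w=shot('wrist','w16');to([.5425,-.1724,.077])
P=cloud(w)
for c in [(.5426,-.1723)]:
    m=(P[...,2]>.094)&(P[...,2]<.107)&(np.hypot(P[...,0]-c[0],P[...,1]-c[1])<.03)
    if m.sum(): print(m.sum(),cv2.minEnclosingCircle(P[m][:,:2].astype(np.float32)),np.median(P[m][:,2]))
E
```

```text
pos [ 0.5454 -0.1706  0.1464] Z yaw -83.51 shift [ 0.0694 -0.0031  0.0014] w 45.0 F [ 0.1  0.2 -0.1] t 23.4
452 ((0.5442693829536438, -0.17067399621009827), 0.009940742515027523) 0.1003593661083081
```

View pics/w16.png

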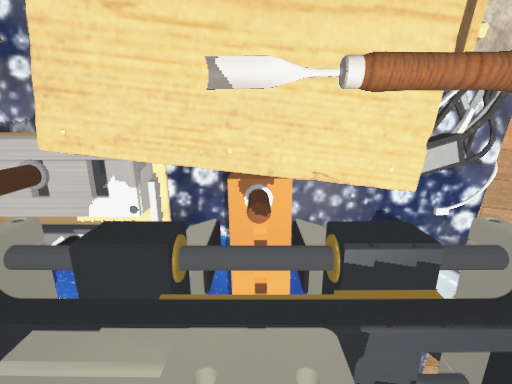

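Call:
move_arm:
  steps: "0 -0.0018 0.0006 0 130;0.03 -0.0018 0.0006 0 130;0.06 -0.0018 0.0006 0 130;0.0685 -0.0018 0.0006 0 130;0.0685 -0.0018 0.0006 0 130;0.0685 -0.0018 0.0006 0 255;0.0685 -0.0018 0.0006 0 255;0.0685 -0.0018 0.0006 0 255;0.0685 -0.0018 0.0006 0 255;0.0685 -0.0018 0.0006 0 255"

```text
clock: 24.23
position: [0.5437, -0.1727, 0.0784]
ee_rot: [1.127, 1.258, -1.125]
force: [-0.6, 0.3, 5.7]
width: 0.21
```

Call:
move_arm:
  steps: "0 0 0 0 255;-0.02 0 0 0 255;-0.05 0 0 0 255;-0.085 0 0 0 255;-0.115 0 0 0 255;-0.115 0 0 0 255;-0.115 0 0 0 255"

```text
clock: 24.82
position: [0.544, -0.1728, 0.1941]
ee_rot: [1.128, 1.257, -1.124]
force: [0.0, 0.4, -1.2]
width: 0.207
```

```bash
python3 - <<'E'
from h import *
to([.5465,-.0187,.14]);to([.5543,-.0178,.106])
d=shot('scene','s17');crop(d,'s17c',180,90,300,190,6)
E
```

```text
pos [ 0.544  -0.1728  0.1941] Z yaw -83.6 shift [ 0.054   0.0194 -0.1529] w 19.0 F [ 0.   0.4 -1.2] t 24.8167
pos [ 0.544  -0.1728  0.1941] Z yaw -83.6 shift [ 0.0881  0.0272 -0.1529] w 19.0 F [ 0.   0.4 -1.2] t 24.8167
```

View pics/s17c.png

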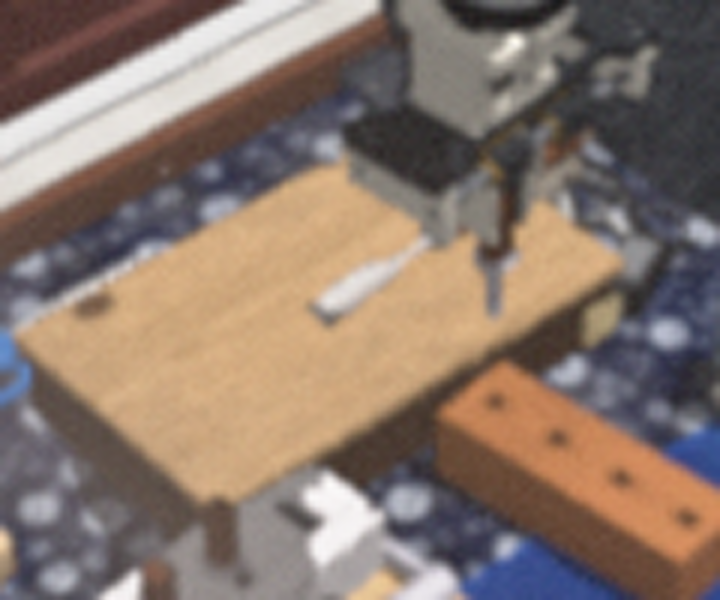

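```bash
python3 - <<'E'
from h import *
w=load('w3');print(pz(w,288.5,133,.071),pz(w,286,210,.071))
E
```

```text
[0.56953193 0.02565556 0.071     ] [ 0.5690381  -0.07015081  0.071     ]
```

Call:
move_arm:
  steps: "0 0.003 -0.036 0 255;0 0.006 -0.072 0 255;0 0.009 -0.108 0 255;0 0.0145 -0.14 0 255;0 0.0165 -0.153 0 255;0.02 0.0165 -0.153 0 255;0.05 0.0165 -0.153 0 255;0.05 0.0165 -0.153 0 255;0.05 0.0165 -0.153 0 255"

```text
clock: 25.62
position: [0.5401, -0.0187, 0.1402]
ee_rot: [1.124, 1.264, -1.131]
force: [0.0, -1.1, -0.9]
width: 0.211
```

```bash
python3 - <<'E'
from h import *
to([.5465,-.0187,.1085]);to([.5543,-.0178,.106]);shot('wrist','w18')
E
```

```text
pos [ 0.5401 -0.0187  0.1402] Z yaw -83.61 shift [0.0317 0.0066 0.0007] w 19.4 F [ 0.  -1.1 -0.9] t 25.6167
pos [ 0.5401 -0.0187  0.1402] Z yaw -83.61 shift [0.0342 0.0144 0.0006] w 19.4 F [ 0.  -1.1 -0.9] t 25.6167
```

View pics/w18.png

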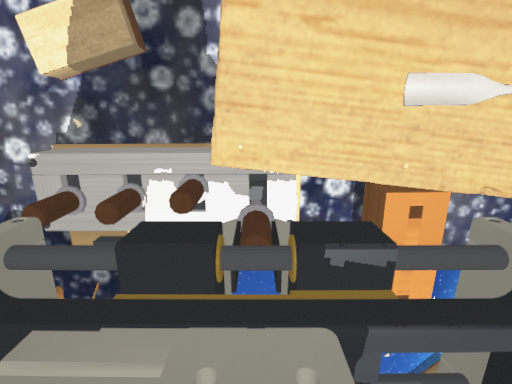

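```bash
python3 - <<'E'
from h import *
np.set_printoptions(precision=4,suppress=True)
for n in ['w3','w4','w10','w13','w14','w18','w9']:
    P=cloud(load(n)); v=P[200 if 0 else slice(0,225)]
    m=(P[...,2]>.064)&(P[...,2]<.078)&(P[...,0]>.55)&(P[...,0]<.66)
    m[222:]=False
    out=[]
    for y in [-.13,-.09,-.05,-.02,0.01]:
        k=m&(abs(P[...,1]-y)<.006)
        out.append(np.round([np.percentile(P[k][:,0],0.5),np.median(P[k][:,2])],4) if k.sum()>15 else None)
    print(n,out)
w=load('w18');P=cloud(w)
# profile near slot1: image columns, low z around chest edge
m=(abs(P[...,1]+.018)<.004)&(P[...,0]>.55)&(P[...,0]<.6);m[222:]=False
q=P[m];q=q[np.argsort(q[:,0])];print(q[::max(1,len(q)//25)])
E
```

```text
w3 [None, array([0.5695, 0.0703]), array([0.569 , 0.0705]), array([0.5693, 0.0705]), array([0.5695, 0.0706])]
w4 [array([0.5697, 0.0704]), array([0.5694, 0.0704]), array([0.5686, 0.0703]), array([0.5691, 0.0703]), array([0.5695, 0.0704])]
w10 [array([0.5695, 0.0703]), array([0.5688, 0.0703]), array([0.569 , 0.0702]), array([0.5686, 0.0702]), array([0.5692, 0.0705])]
w13 [array([0.5695, 0.0705]), array([0.5695, 0.0704]), array([0.5695, 0.0704]), array([0.5697, 0.0705]), array([0.5694, 0.0706])]
w14 [array([0.5698, 0.0704]), array([0.57  , 0.0704]), array([0.5699, 0.0704]), array([0.57  , 0.0704]), array([0.5698, 0.0706])]
w18 [array([0.5695, 0.0704]), array([0.5696, 0.0704]), array([0.5696, 0.0705]), array([0.5699, 0.0705]), array([0.5699, 0.0705])]
w9 [None, array([0.5698, 0.0704]), array([0.5699, 0.0704]), array([0.5697, 0.0703]), array([0.5699, 0.0705])]
[[ 0.55   -0.0189  0.1326]
 [ 0.5501 -0.0169  0.1317]
 [ 0.5503 -0.0156  0.1286]
 [ 0.551  -0.0184  0.0102]
 [ 0.5519 -0.0175  0.1202]
 [ 0.5528 -0.016   0.0094]
 [ 0.5534 -0.0215  0.0091]
 [ 0.5542 -0.0172  0.1181]
 [ 0.5657 -0.0182  0.0578]
 [ 0.5702 -0.014   0.0697]
 [ 0.572  -0.0207  0.0711]
 [ 0.574  -0.0153  0.0706]
 [ 0.5758 -0.0168  0.0701]
 [ 0.5775 -0.0158  0.0709]
 [ 0.5795 -0.0181  0.0707]
 [ 0.5814 -0.0196  0.0714]
 [ 0.5832 -0.0194  0.0718]
 [ 0.5848 -0.02    0.0708]
 [ 0.5867 -0.0147  0.0702]
 [ 0.5885 -0.0162  0.0697]
 [ 0.5901 -0.0152  0.0702]
 [ 0.5919 -0.0149  0.0718]
 [ 0.5936 -0.0164  0.0705]
 [ 0.5954 -0.0179  0.0702]
 [ 0.597  -0.0186  0.0688]
 [ 0.5988 -0.0183  0.0714]]
```

Call:
move_arm:
  steps: "0.012 0.004 0 0 255;0.024 0.004 0 0 255;0.03 0.004 0 0 255;0.033 0.004 0 0 255;0.033 0.004 0 0 255;0.033 0.008 0 0 255;0.033 0.011 0 0 255;0.033 0.0135 0 0 255;0.033 0.0135 0 0 255;0.033 0.0135 0 0 255"

```text
clock: 26.5
position: [0.5561, -0.017, 0.1095]
ee_rot: [1.127, 1.26, -1.126]
force: [0.0, 0.4, -0.8]
width: 0.207
```

```bash
python3 - <<'E'
from h import *
to([.5535,-.0178,.082])
E
```

```text
pos [ 0.5561 -0.017   0.1095] Z yaw -83.6 shift [ 0.0275 -0.0027  0.0005] w 19.1 F [ 0.   0.4 -0.8] t 26.5
```

Call:
move_arm:
  steps: "0 -0.0026 0 0 255;0.003 -0.0026 0 0 255;0.006 -0.0026 0 0 255;0.01 -0.0026 0 0 255;0.01 -0.0026 0 0 255;0.01 -0.0026 0 0 255"

```text
clock: 27.0
position: [0.5528, -0.0174, 0.0988]
ee_rot: [1.126, 1.26, -1.127]
force: [-0.4, -0.4, -1.4]
width: 0.21
```

```bash
python3 - <<'E'
from h import *
to([.5535,-.0178,.082])
E
```

```text
pos [ 0.5528 -0.0174  0.0988] Z yaw -83.6 shift [0.0168 0.0006 0.0005] w 19.3 F [-0.4 -0.4 -1.4] t 27.0
```

In the hole. Continue down gently.

Call:
move_arm:
  steps: "0.005 0.0005 0 0 255;0.01 0.0005 0 0 255;0.014 0.0005 0 0 255;0.0165 0.0005 0 0 255;0.0172 0.0005 0 0 255;0.0172 0.0005 0 0 255"

```text
clock: 27.5
position: [0.5534, -0.0174, 0.0824]
ee_rot: [1.127, 1.26, -1.127]
force: [-3.1, -0.4, 6.7]
width: 0.208
```

```bash
python3 - <<'E'
from h import *
to([.5535,-.0178,.082])
d=shot('scene','s19');crop(d,'s19c',170,130,290,230,6)
E
```

```text
pos [ 0.5534 -0.0174  0.0824] Z yaw -83.61 shift [0.0004 0.     0.0004] w 19.1 F [-3.1 -0.4  6.7] t 27.5
```

View pics/s19c.png

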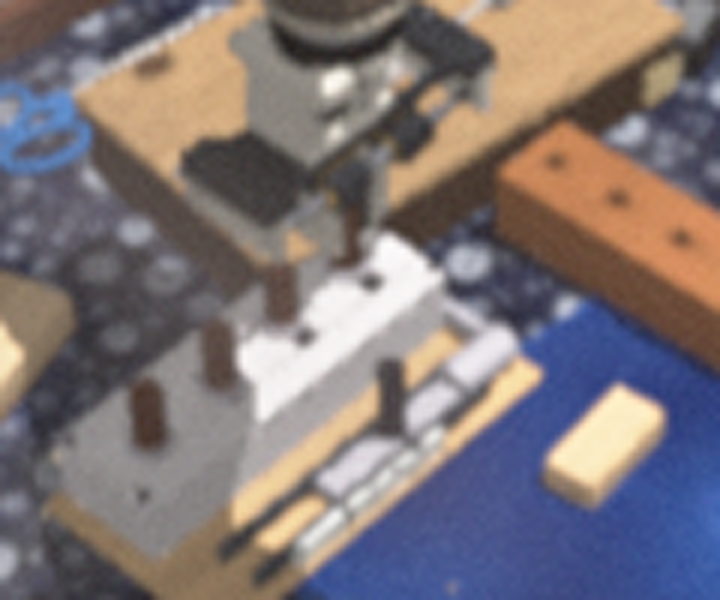

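Call:
move_arm:
  steps: "0 0 0 0 130;0 0 0 0 130;0 0 0 0 130;-0.03 0 0 0 130;-0.06 0 0 0 130;-0.1 0 0 0 130;-0.14 -0.01 0 0 130;-0.17 -0.05 -0.03 0 130;-0.17 -0.09 -0.05 0 130;-0.17 -0.11 -0.05 0 130"

```text
clock: 28.38
position: [0.4385, 0.0222, 0.2535]
ee_rot: [1.127, 1.259, -1.122]
force: [-1.2, 1.1, 0.4]
width: 0.492
```

Call:
move_arm:
  steps: "0 0 0 0 130;0 0 0 0 130;0 0 0 0 130"

```text
clock: 28.63
position: [0.4393, 0.0201, 0.2524]
ee_rot: [1.127, 1.259, -1.125]
force: [0.5, -0.7, 0.1]
width: 0.493
```

```bash
python3 - <<'E'
from h import *
w=shot('wrist','w20');to([.46,.029,.1])
P=cloud(w)
for c in [(.5535,-.0174),(.5449,.0395),(.529,.0962),(.5195,.153)]:
    m=(P[...,2]>.092)&(P[...,2]<.115)&(np.hypot(P[...,0]-c[0],P[...,1]-c[1])<.025)
    if m.sum(): print(m.sum(),cv2.minEnclosingCircle(P[m][:,:2].astype(np.float32)),np.median(P[m][:,2]))
m=(P[...,2]>.073)&(P[...,2]<.088)&(P[...,0]<.5)&(P[...,0]>.42)&(P[...,1]>-.03)&(P[...,1]<.12)
print('gauge',m.sum(),cv2.minEnclosingCircle(P[m][:,:2].astype(np.float32)),np.median(P[m][:,2]))
E
```

```text
pos [0.4397 0.0199 0.2521] Z yaw -83.62 shift [ 0.1522  0.0211 -0.0068] w 45.2 F [-0.7 -0.   0.3] t 28.6833
300 ((0.5533309578895569, -0.015402233228087425), 0.010066263377666473) 0.10416302269094257
289 ((0.5438154935836792, 0.04122553765773773), 0.010070905089378357) 0.10416932665246625
294 ((0.5286300182342529, 0.09801197797060013), 0.009955773130059242) 0.10422907041400772
321 ((0.5194025039672852, 0.1536979377269745), 0.009826178662478924) 0.104067449146723
gauge 163 ((0.45936959981918335, 0.029310574755072594), 0.008831096813082695) 0.08062370720501183
```

View pics/w20.png

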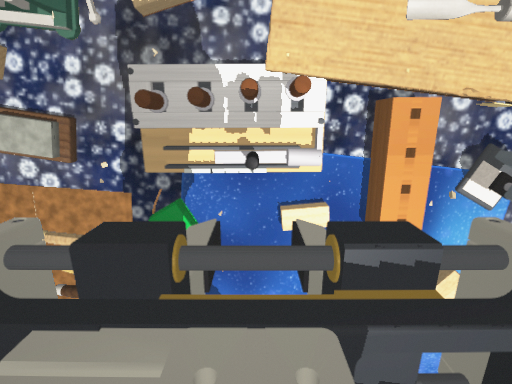

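Call:
move_arm:
  steps: "0.04 0.0205 -0.007 0 130;0.08 0.0205 -0.007 0 130;0.12 0.0205 -0.007 0 130;0.152 0.0205 -0.007 0 130;0.152 0.0205 -0.007 0 130;0.152 0.0205 -0.007 0 130;0.152 0.0205 -0.007 0 130"
  squeeze: 40

```text
clock: 29.27
position: [0.4598, 0.0291, 0.1012]
ee_rot: [1.128, 1.259, -1.126]
force: [-0.2, 0.3, 1.0]
width: 0.492
```

```bash
python3 - <<'E'
from h import *
w=shot('wrist','w21');to([.4594,.0293,.05])
E
```

```text
pos [0.4602 0.0293 0.1018] Z yaw -83.63 shift [ 0.0518 -0.0009 -0.0001] w 45.2 F [ 0.6  0.3 -0.7] t 29.3167
```

View pics/w21.png

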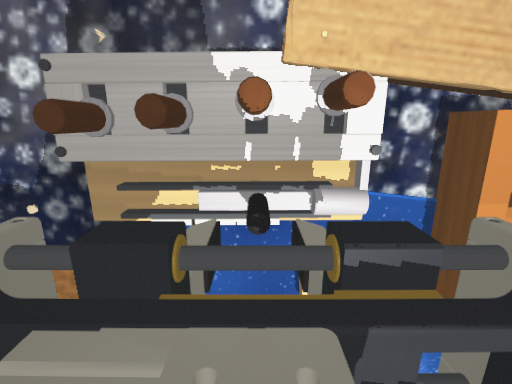

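Call:
move_arm:
  steps: "0.025 -0.0006 0 0 130;0.05 -0.0006 0 0 130;0.05 -0.0006 0 0 130;0.05 -0.0006 0 0 130;0.05 -0.0006 0 0 255;0.05 -0.0006 0 0 255;0.05 -0.0006 0 0 255;0.05 -0.0006 0 0 255;0.05 -0.0006 0 0 255;0.05 -0.0006 0 0 255"

```text
clock: 30.15
position: [0.4584, 0.0291, 0.0508]
ee_rot: [1.127, 1.259, -1.126]
force: [-1.7, -1.5, 8.3]
width: 0.187
```

```bash
python3 - <<'E'
from h import *
to([.4594-.06*.112,.0293+.06*.9937,.05])
E
```

```text
pos [0.4584 0.0291 0.0508] Z yaw -83.62 shift [ 0.0008  0.001  -0.0601] w 17.2 F [-1.7 -1.5  8.3] t 30.15
```

Call:
move_arm:
  steps: "0 0 -0.008 0 255;0 0 -0.016 0 255;0 0 -0.024 0 255;0 0 -0.032 0 255;0 0 -0.04 0 255;0 0 -0.047 0 255;0 0 -0.053 0 255;0 0 -0.058 0 255;0 0 -0.0605 0 255;0 0 -0.0605 0 255"

```text
clock: 30.98
position: [0.4515, 0.0885, 0.0507]
ee_rot: [1.127, 1.258, -1.127]
force: [-0.9, -7.0, 9.9]
width: 0.187
```

Call:
move_arm:
  steps: "0 0 0 0 255;0 0 0 0 255"

```text
clock: 31.15
position: [0.4516, 0.088, 0.0507]
ee_rot: [1.127, 1.258, -1.127]
force: [-0.5, -7.4, 9.7]
width: 0.187
```

```bash
python3 - <<'E'
from h import *
to([.4584,.0291,.05])
d=shot('scene','s22');crop(d,'s22c',190,170,270,240,9);shot('wrist','w22')
E
```

```text
pos [0.4516 0.088  0.0507] Z yaw -83.68 shift [0.0008 0.0003 0.0592] w 17.2 F [-0.5 -7.4  9.7] t 31.15
```

View pics/s22c.png

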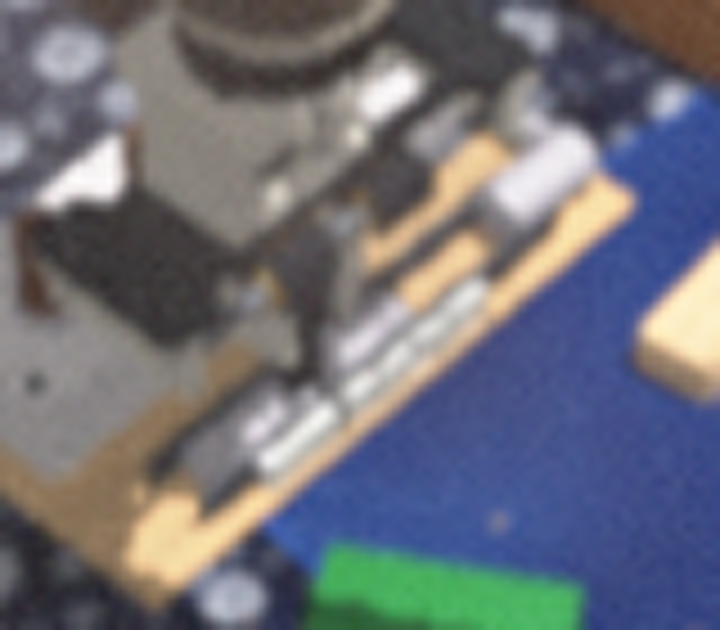

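View pics/w22.png

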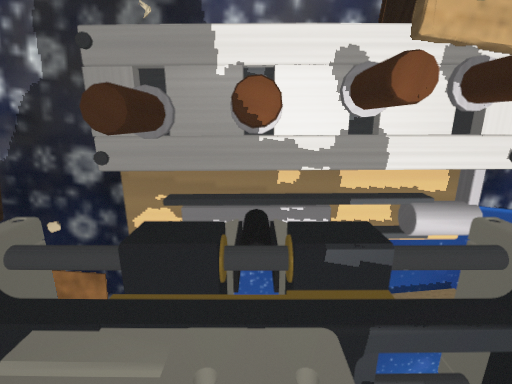

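Call:
move_arm:
  steps: "0 0 -0.0009 0 255;0 0 -0.0009 0 255;0 0 -0.0009 0 255;0 0 -0.0009 0 255;0 0 -0.0009 0 255;0 0 -0.0009 0 255;0 0 -0.0009 0 255;0 0 -0.0009 0 255;0 0 -0.0009 0 255;0 0 -0.0009 0 255"

```text
clock: 32.08
position: [0.4515, 0.0887, 0.0507]
ee_rot: [1.127, 1.258, -1.128]
force: [0.1, -6.2, 10.7]
width: 0.187
```

```bash
python3 - <<'E'
from h import *
to([.4584,.0291,.05])
E
```

```text
pos [0.4515 0.0887 0.0507] Z yaw -83.7 shift [0.0008 0.0003 0.06  ] w 17.2 F [ 0.1 -6.2 10.7] t 32.0833
```

Call:
move_arm:
  steps: "0 0 0 0 255;0 0 0 0 255;0 0 0 0 255;0 0 0 0 255;0 0 0 0 255;0 0 0 0 255;0 0 0 0 255;0 0 0 0 255;0 0 0 0 255;0 0 0 0 255"

```text
clock: 32.92
position: [0.4515, 0.0887, 0.0507]
ee_rot: [1.127, 1.258, -1.128]
force: [-0.6, -7.0, 10.0]
width: 0.19
```

Call:
move_arm:
  steps: "0 0 0.008 0 255;0 0 0.017 0 255;0 0 0.026 0 255;0 0 0.035 0 255;0 0 0.044 0 255;0 0 0.053 0 255;0 0 0.0605 0 255;0 0 0.0608 0 255;0 0 0.0608 0 255"

```text
clock: 33.67
position: [0.4584, 0.0288, 0.0507]
ee_rot: [1.128, 1.258, -1.127]
force: [-0.9, -2.3, 8.6]
width: 0.185
```

Call:
move_arm:
  steps: "0 0 0 0 130;0 0 0 0 130;0 0 0 0 130;0 0 0 0 130;-0.03 0 0 0 130;-0.065 0 0 0 130;-0.1 0 0 0 130;-0.14 0 0 0 130;-0.18 -0.03 0 0 130;-0.2 -0.03 0 0 130"

```text
clock: 34.5
position: [0.4257, 0.0261, 0.2522]
ee_rot: [1.127, 1.26, -1.127]
force: [0.3, -0.5, -0.9]
width: 0.49
```

Call:
move_arm:
  steps: "0 0 0 0 130;0 0 0 0 130;0 0 0 0 130"

```text
clock: 34.75
position: [0.4276, 0.0267, 0.2496]
ee_rot: [1.126, 1.26, -1.126]
force: [0.5, -0.6, -1.0]
width: 0.487
```

```bash
python3 - <<'E'
from h import *
w=shot('wrist','w23');to([.4618,-.3368,.2])
P=cloud(w)
for c in [(.5535,-.0174),(.5449,.0395),(.529,.0962),(.5195,.153)]:
    m=(P[...,2]>.092)&(P[...,2]<.115)&(np.hypot(P[...,0]-c[0],P[...,1]-c[1])<.025)
    if m.sum(): print(m.sum(),cv2.minEnclosingCircle(P[m][:,:2].astype(np.float32)),np.median(P[m][:,2]))
m=(P[...,2]>.073)&(P[...,2]<.088)&(P[...,0]<.5)&(P[...,0]>.42)&(P[...,1]>-.03)&(P[...,1]<.12)
print('gauge',m.sum(),cv2.minEnclosingCircle(P[m][:,:2].astype(np.float32)),np.median(P[m][:,2]))
E
```

```text
pos [0.4274 0.0266 0.2491] Z yaw -83.58 shift [ 0.0492 -0.0063  0.365 ] w 44.9 F [0.2 0.7 0.1] t 34.8
319 ((0.5536819100379944, -0.015074116177856922), 0.010130410082638264) 0.10416615588638412
309 ((0.5439316034317017, 0.04123255982995033), 0.010132959112524986) 0.10423498888187716
308 ((0.5287694334983826, 0.09811510145664215), 0.010215198621153831) 0.10419584346058366
334 ((0.5200662612915039, 0.15453322231769562), 0.010194201022386551) 0.10410345227151263
gauge 167 ((0.4587235450744629, 0.02904890477657318), 0.008686522953212261) 0.08069261423196322
```

View pics/w23.png

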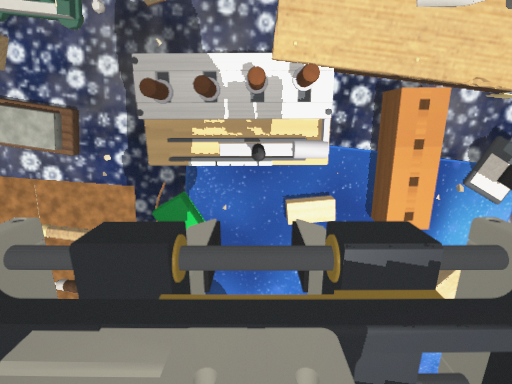

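Call:
move_arm:
  steps: "0 -0.001 0.037 0 255;0 -0.001 0.075 0 255;0 -0.002 0.112 0 255;0 -0.003 0.15 0 255;0 -0.003 0.187 0 255;0 -0.004 0.225 0 255;0 -0.005 0.262 0 255;0 -0.006 0.3 0 255;0 -0.0063 0.335 0 255;0 -0.0063 0.365 0 255"

```text
clock: 35.63
position: [0.4614, -0.3394, 0.2482]
ee_rot: [1.126, 1.262, -1.129]
force: [0.7, 0.0, 0.5]
width: 0.002
```

Call:
move_arm:
  steps: "0.03 0 0 0 255;0.06 0 0 0 255;0.06 0 0 0 255;0.06 0 0 0 255;0.06 0 0 0 255"

```text
clock: 36.05
position: [0.4625, -0.3369, 0.1905]
ee_rot: [1.126, 1.261, -1.127]
force: [0.9, -0.2, 0.1]
width: 0.004
```

```bash
python3 - <<'E'
from h import *
w=shot('wrist','w24');shot('side','d24');crop(load('d24'),'d24c',250,170,390,320,4);to([.4618,-.3368,.128])
P=cloud(w);m=(P[...,2]>.12)&(P[...,2]<.136)&(np.hypot(P[...,0]-.462,P[...,1]+.337)<.03)
print(m.sum(),np.median(P[m],0) if m.any() else 0)
E
```

```text
pos [ 0.4631 -0.3372  0.1915] Z yaw -83.57 shift [ 0.0635 -0.0014 -0.0006] w 0.1 F [0.4 1.  1.2] t 36.15
1514 [ 0.46547768 -0.33792896  0.12862979]
```

View pics/d24c.png

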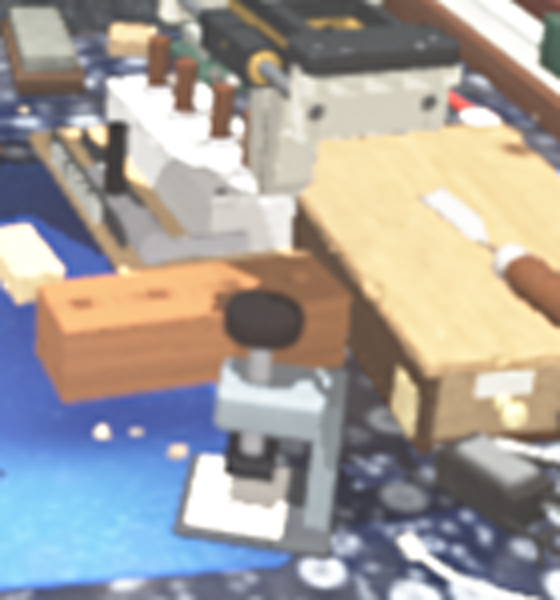

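View pics/w24.png

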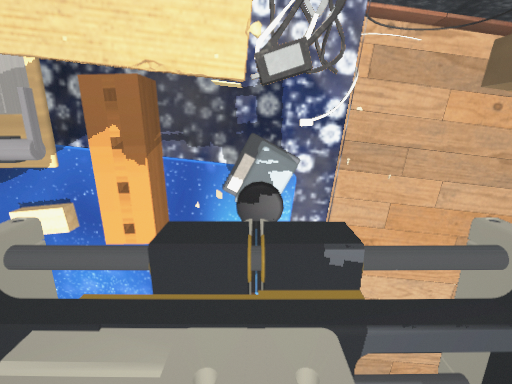

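Call:
move_arm:
  steps: "0.03 -0.001 0 0 255;0.055 -0.001 0 0 255;0.063 -0.001 0 0 255;0.068 -0.001 0 0 255;0.073 -0.001 0 0 255;0.078 -0.001 0 0 255;0.083 -0.001 0 0 255;0.0865 -0.001 0 0 255;0.0865 -0.001 0 0 255"

```text
clock: 36.9
position: [0.4619, -0.3371, 0.1046]
ee_rot: [1.127, 1.259, -1.125]
force: [-1.9, 3.4, 7.6]
width: 0.004
```

Almost at the stop; press a bit further.

Call:
move_arm:
  steps: "0.001 0 0 0 255;0.0015 0 0 0 255;0.002 0 0 0 255;0.002 0 0 0 255"

```text
clock: 37.23
position: [0.462, -0.3371, 0.1041]
ee_rot: [1.128, 1.258, -1.125]
force: [-5.4, 5.9, 19.9]
width: 0.006
```

Call:
move_arm:
  steps: "0.0005 0 0 0 255;0.0005 0 0 0 255;0.0005 0 0 0 255"

```text
clock: 37.48
position: [0.462, -0.3372, 0.1041]
ee_rot: [1.128, 1.258, -1.124]
force: [-8.3, 6.8, 24.9]
width: 0.007
```

Call:
move_arm:
  steps: "-0.006 0 0 0 255;-0.015 0 0 0 255;-0.025 0 0 0 255;-0.04 0 0 0 255;-0.08 0 0 0 255;-0.12 0 0 0 255;-0.14 0 0 0 255;-0.14 0 -0.03 0 255;-0.14 0 -0.06 0 255;-0.14 0 -0.06 0 255"

```text
clock: 38.32
position: [0.4554, -0.2725, 0.2421]
ee_rot: [1.126, 1.262, -1.121]
force: [0.7, 1.1, -0.3]
width: 0.006
```

Call:
move_arm:
  steps: "0 0 0 0 255;0 0 0 0 255;0 0 0 0 255"

```text
clock: 38.57
position: [0.4547, -0.2786, 0.2415]
ee_rot: [1.127, 1.258, -1.127]
force: [-0.2, 0.5, 0.8]
width: 0.0
```

```bash
python3 - <<'E'
from h import *
w=shot('wrist','w25');s=shot('scene','s25');d=shot('side','d25');to([0,0,0])
crop(s,'s25c',120,90,330,250,3.5);crop(d,'d25c',220,150,420,310,3.5)
P=cloud(w);m=(P[...,2]>.095)&(P[...,2]<.136)&(np.hypot(P[...,0]-.462,P[...,1]+.337)<.02)
print(m.sum(),np.median(P[m],0) if m.any() else 0)
P=cloud(s)
for c in [(.5535,-.0174),(.5449,.0395),(.529,.0962),(.5195,.153)]:
    m=(P[...,2]>.08)&(np.hypot(P[...,0]-c[0],P[...,1]-c[1])<.02);print(m.sum(),np.percentile(P[m][:,2],90))
m=(np.hypot(P[...,0]-.67,P[...,1]-.16)<.02);print('block',np.median(P[m][:,2]))
E
```

```text
pos [ 0.4544 -0.2784  0.241 ] Z yaw -83.68 shift [ 0.241  -0.421  -0.3268] w 0.4 F [-0.5  0.2 -0.1] t 38.7167
1169 [ 0.46311734 -0.33603897  0.12863905]
41 0.10519861260870411
45 0.10487124032168303
44 0.10439059865649368
48 0.10419515671050887
block 0.028947359395078087
```

View pics/s25c.png

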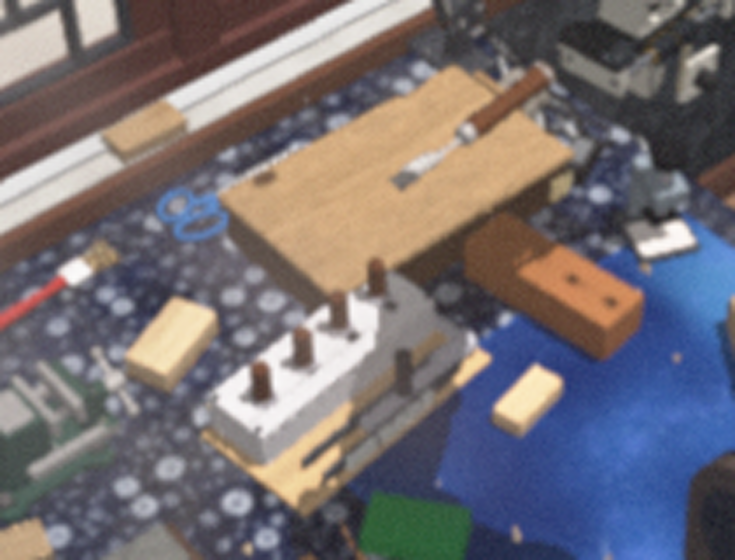

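View pics/d25c.png

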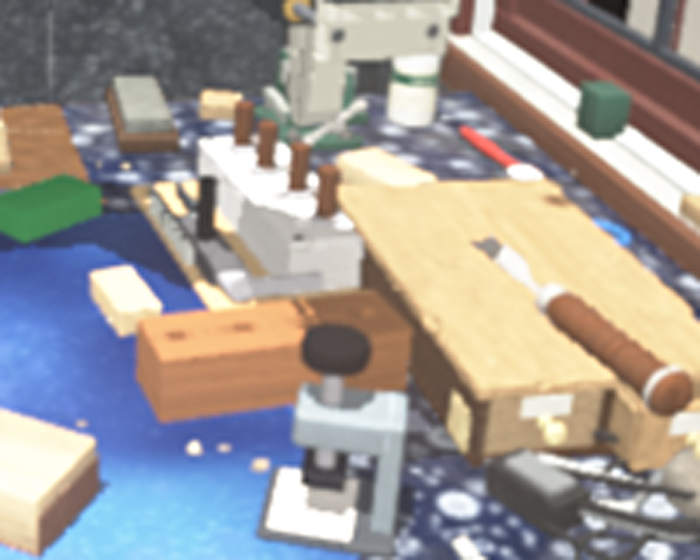

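```bash
python3 -c "
from cell import arm
print(arm.sign_off())"
```

```text
the job is handed in; nothing more can be done
None
```

I finished the whole job in the order asked and handed it in at about 38.7 s of the 208 s allowed. The sign-off gives no verdict, so these are my own last checks.

- **Sanding block:** it lies flat on the bench at about (0.67, 0.16), with its top at 29 mm (28 mm expected).
- **Pins:** all four were in the rack, and each is now in its own slot. Depth readings put the handle tops at 104–105 mm, and fully home is 104 mm. I found the hidden holes from the depth image. I slid three of the tips along the keeper into them. The pin for slot 1 may have moved across just above the keeper rather than on it.
- **Slot 1 clearance:** the wooden chest overhangs the cover there, leaving only about 1–2 mm beside the pin's shoulder. The pin still seated at full depth.
- **Gauge:** I drew it out 60 mm by the arm's reading, at about 7 N, and held it there for more than 1.5 s. I kept hold of the handle while it ran back, then let go at rest. The final image shows it within 1 mm of where it started.
- **Stamp:** I pressed it until it stopped giving way, at 24 mm with the force rising to 25 N. It has risen back to 128.6 mm.

The oil stone and offcut were not touched. I saw no pin knocked aside, and no check failed or disagreed beyond 1–2 mm of camera scatter.

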